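# Empty the cup and hold the gift case open

## Robot

A 7-joint arm with a two-finger parallel gripper is mounted at the origin on the work surface. World frame = base frame: x ahead of the robot, y to its left, z up, the work surface at z = 0. Lengths are in m, angles in rad, forces in N, time in s.
With the tool pointing down it reaches from about 0.4 to 0.85 m from the base axis. Payload 4.5 kg.
Tool frame: the origin (TCP) lies midway between the tips of the shut fingers; the grasp point (between the pads) lies 19 mm behind it; z points along the fingers, y is the direction in which the jaws open and shut (so a half turn about z gives the same grasp; the last joint's range is limited). The gripper opens to 88 mm and grips with 3 to 60 N. Pads are 18 mm wide; open, the fingers measure 123 mm over their backs; the gripper's body (75 mm by 187 mm) begins 45 mm behind the grasp point.
Start: joints at [-1.136, 0.689, -0.195, 1.565, 0.157, 0.902, -0.215], TCP at [0.244, 0.576, 0.208] pointing down, gripper open.
Joint ranges: [-3.01, 3.01], [-0.46, 2.08], [-1.47, 1.51], [0.13, 2.56], [-1, 4.14], [0.04, 2.09], [-2.66, 2.66]. Speed limits (rad/s): [2.57, 2.57, 3.14, 3.14, 3.14, 3.14, 3.14].

## Interface

Orientations are given as a unit quaternion [x, y, z, w].
In Python, from plant import get_state, snapshot, finish_job, find_in gives the robot as it stands.
- The arm moves only by the shell command python3 -m creep 'ROWS' [OPENING] [FORCE]. ROWS is JSON, one flat list of numbers, 6 for each row, row after row: the shift along the tool's x, y, z in mm, then the turn, a rotation vector about the tool's x, y, z in degrees. In form: [tx, ty, tz, wx, wy, wz, tx, ty, tz, wx, wy, wz, ...]. A call has 1 to 5 rows; each row shifts and turns the pose as measured when the row begins, along the tool's axes as they then stand; what a row does not reach is not made up. A row lasts 1/12 s, in which the tool goes at most 41.7 mm and 7.16 degrees, less where a joint would pass 70% of its speed; a pose out of reach is approached as far as the arm can. A call is refused whole if a number of a shift passes 41.7 or a number of a turn 7.16, either way. A call with a gripper value outside its range is refused whole. OPENING is the finger opening in mm, from 0 to 88.1, set as the call begins (- or left out, the last holds). The fingers move at their own pace and stop on an object; FORCE is the grip in N (left out, the last holds). Time passes only in rows, so rows that do not move let the fingers close. It gives the time, the measured TCP pose, the force and the opening at its end, in the units of the state.
- get_state(): the state, without advancing time (a new reading comes with each control period).
- snapshot(name): name is "scene" or "top" or "wrist"; returns a dict with "color" (420x560x3 uint8, red, green, blue), "intrinsics" (3x3 intrinsics, pixels), "extrinsics" (4x4, takes a point from world to camera coordinates). Camera axes: x right, y down, z forward; pixel columns grow to the right and rows downward; lengths in m; the calibration is good to about 2 mm. A picture is of the moment at which its call begins. There is no depth.
- finish_job(): hands the job in, once; it reports no verdict.
Trained networks look in the newest picture that a camera, given by its name, has taken for a name from the list of things; names that differ only in an ending like _2 or _b are one class to them, and where a whole thing is asked for, a point or a joint stands for the part that bears it (a point fixed in the world has none). Each returns a list of dicts, best first, with "score" (0 to 1); they miss things now and then, are a little off and sometimes report something else, mostly with a low value. They report only what shows in the picture. A call takes as long as a camera call. They do not tell look-alikes from the thing itself.
- find_in(thing, camera): "xy" ([column, row] in pixels, amid what is visible of it).
The state is a dict: "clock": time; "q": joint angles; "qd": joint speeds; "joint_torque": joint torques, N m; "tool_pos": TCP position; "eef_rot": TCP orientation; "contact_force": force on the tool from outside, world axes, zero at the start; "moment": the same for the moment, N m; "opening": opening from 0.0 (shut) to 1.0 (fully open).
Only numpy, scipy, OpenCV 4.12 (cv2) and the standard library are available. Lean on these libraries where they do the work, as an engineer would, in place of code of your own. Each camera call takes 0.05 s, during which the arm holds its last target.

## Task

Get this cup ready for packing: pick it up and tip it so that all four little bells drop into the tray, then stand the empty cup upright in the middle of the round red pad and let go of it. Then lift the lid of the gift case to about 40 degrees and keep holding it there with the gripper, so that a colleague across the counter can pack the cup: the job finishes while you are still holding the lid. Leave the bowl, the blue carton and the mallet alone.

Things in the scene. Friction and masses are not known exactly. Their poses are not given: they have to be found in the camera images.
- cup: small bronze drinking cup, round, 66 mm high, outside diameter 64 mm at the rim narrowing evenly to 51 mm at the foot, wall 4 mm, floor 6 mm thick, 0.18 to 0.35 kg. It starts upright on the table with four bells lying loose in it; they all roll out once it is tipped to about 120 degrees. Origin: centre of its underside; z points out of its mouth
- bell0: round golden bell, a 16 mm ball with a small wire loop (19 mm over all), 12 g, rolls easily; starts in the cup. Origin: at the lowest point of the ball when the loop is on top, 8 mm from the ball's centre
- bell1: round golden bell, a 16 mm ball with a small wire loop (19 mm over all), 12 g, rolls easily; starts in the cup. Origin: at the lowest point of the ball when the loop is on top, 8 mm from the ball's centre
- bell2: round golden bell, a 16 mm ball with a small wire loop (19 mm over all), 12 g, rolls easily; starts in the cup. Origin: at the lowest point of the ball when the loop is on top, 8 mm from the ball's centre
- bell3: round golden bell, a 16 mm ball with a small wire loop (19 mm over all), 12 g, rolls easily; starts in the cup. Origin: at the lowest point of the ball when the loop is on top, 8 mm from the ball's centre
- tray: square shallow tray of light wood with a green floor, 180 x 180 mm outside and 40 mm high, walls and floor 8 mm thick, inside 164 x 164 mm; fixed to the table. Origin: centre of its underside; x and y along its sides. Stands on one side of the table (left or right), the gift case on the other
- pad: flat round red pad, 90 mm across (golden rim to 94 mm) and 5 mm thick, fixed on the table near the middle, nearer or farther than the cup. Origin: centre of its underside
- case: dark wooden gift case with a red inside and a hinged lid, 170 mm deep (its x) by 180 mm wide (its y), 80 mm high without the lid, fixed to the table. Origin: centre of its underside; its x points from the hinge side (towards the robot) to the free edge of the lid (away from the robot)
- case_lid (a joint): opening angle of the case's lid in rad: 0 shut, 0.698 is 40 degrees, stopped at 1.15 (66 degrees). The lid is a 170 x 180 x 12 mm wooden panel of about 0.45 kg, its underside at 80 mm above the table when shut; its free edge rises as it opens; it falls shut by itself from any angle if let go (about 3 N at the handle hold it)
- case_lid_handle (a point): middle of the golden bar handle on the lid: a round bar of 10 mm diameter, 90 mm long along the case's y, standing on two end posts; its centre line is 47 mm above the lid's underside (30 mm clear gap under the bar), 140 mm from the hinge, 30 mm short of the free edge; 127 mm above the table when shut. The point's z is the lid's normal (up when shut), its x points from hinge to free edge
- case_lid_hinge (a point): middle of the lid's hinge line, at the lid's underside on the robot's side of the case; its y lies along the hinge line; its frame turns with the lid
- bowl: bystander: dark bronze singing bowl, 104 mm across and 55 mm high, standing beyond the pad; leave it alone. Origin: centre of its underside
- incense: bystander: blue carton 50 x 200 x 30 mm, lying on the table; leave it alone. Origin: centre of its underside
- mallet: bystander: mallet, black head 60 x 28 x 28 mm and wooden handle, 160 mm long along its x, lying on the table; leave it alone. Origin: on its underside, near the middle of its length
Things that resemble listed ones, but are neither listed nor needed, are in the scene too. There is more than one size of the pad; the one meant has the size given above. Of the things that look like the cup, take the one that is farthest to the robot's right at the start.

How it is judged:
By the outcome, as a careful person would: the job done as asked, in the order asked, and still so for the second after the job is handed in, while the arm keeps its last pose, push and grip.
It also fails if it takes over 66 s, if anything falls off the work surface, if the arm or the gripper's body presses on something with over 40 N, if the wrist force passes 120 N, or if a joint passes its speed limit or range.

## Working session

There is one attempt and no reset: what is moved stays moved. The work goes in short steps, Python scripts to look and compute and a shell command to move; the robot and the scene stay as the last step left them, time stands still between calls to the robot, and variables do not carry over. Pictures are saved under pics/ and viewed, and the job is handed in when it is done.

```bash
ls; mkdir -p pics
python3 - <<'E'
from plant import *
import cv2
print(get_state())
for n in("scene","top","wrist"):
    s=snapshot(n); cv2.imwrite(f"pics/{n}0.png",s["color"][:,:,::-1]); print(n,s["intrinsics"],s["extrinsics"])
    for t in("cup","pad","case","case_lid_handle","tray","bowl","incense","mallet","bell0"):
        print(t,[(r["xy"],round(r["score"],2)) for r in find_in(t,n)])
E
```

```text
pics
{'clock': 0.0, 'q': array([-1.13621956,  0.69000353, -0.19445711,  1.56634013,  0.15733482,
        0.90246958, -0.21509414]), 'qd': array([ 0.00035953,  0.00119537, -0.00034905,  0.00010161, -0.00151405,
       -0.00111493,  0.00096893]), 'joint_torque': array([ 2.29551733e-04, -5.27544165e+01, -1.26665566e+00, -1.53425521e+01,
       -5.26451902e-02,  6.67376386e-03,  1.77682732e-04]), 'tool_pos': array([0.24365523, 0.57481314, 0.20759748]), 'eef_rot': array([ 1.99016803e-01,  9.79995651e-01, -9.10676659e-04, -8.83197018e-05]), 'contact_force': array([-0.03209312,  0.31351083, -0.34135985]), 'moment': array([0.01280604, 0.00546615, 0.01853999]), 'opening': 0.9971040094548209}
scene [[522.96380451   0.         285.73227741]
 [  0.         522.96380451 218.61058579]
 [  0.           0.           1.        ]] [[ 0.73412634  0.67898289  0.00638318 -0.42462396]
 [ 0.42693799 -0.45426094 -0.78190214 -0.16242664]
 [-0.52799854  0.57674018 -0.62336851  1.55848482]
 [ 0.          0.          0.          1.        ]]
cup [([293.8, 257.0], 0.83), ([317.6, 225.2], 0.72)]
pad [([258.5, 234
[... 837 characters left out ...]
, ([282.9, 174.7], 0.5), ([409.9, 218.7], 0.39)]
incense [([177.1, 137.9], 0.7)]
mallet [([386.6, 150.6], 0.68)]
bell0 [([285.7, 190.3], 0.63), ([277.2, 181.5], 0.45)]
wrist [[326.17580512   0.         282.05627457]
 [  0.         326.17580512 213.50868497]
 [  0.           0.           1.        ]] [[ 3.90008584e-01  9.20811168e-01 -3.10763911e-04 -6.24732267e-01]
 [ 8.85403907e-01 -3.74919146e-01  2.74764545e-01 -3.77083131e-02]
 [ 2.52889751e-01 -1.07435683e-01 -9.61511491e-01  3.90393188e-01]
 [ 0.00000000e+00  0.00000000e+00  0.00000000e+00  1.00000000e+00]]
cup []
pad []
case []
case_lid_handle [([187.6, 377.5], 0.52)]
tray [([188.5, 376.2], 0.57)]
bowl []
incense []
mallet []
bell0 []
```

View pics/top0.png

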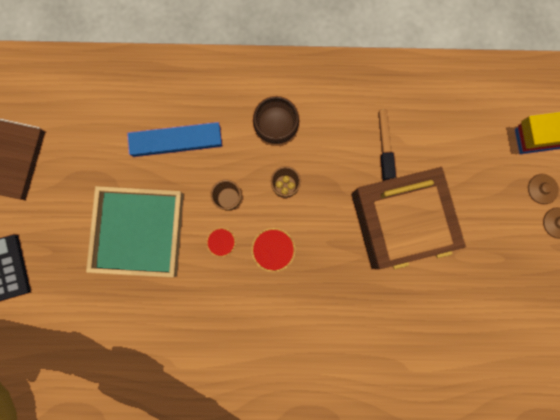

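View pics/scene0.png

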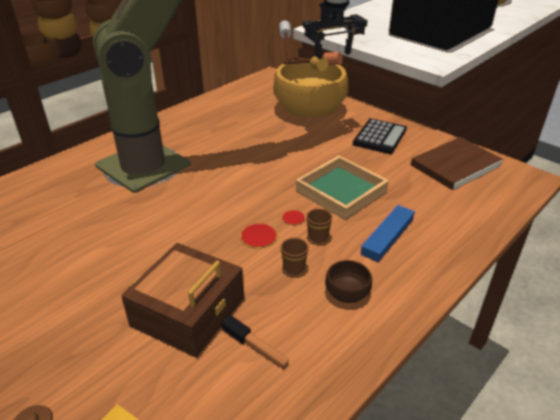

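View pics/wrist0.png

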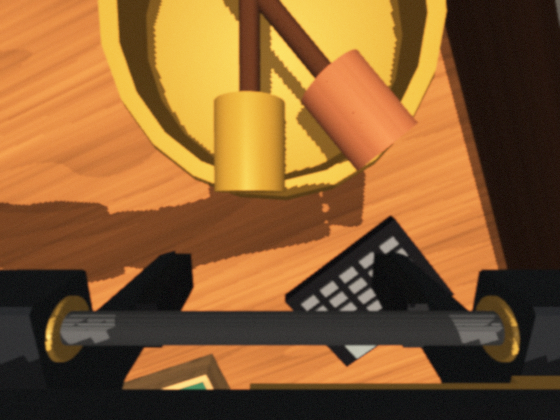

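Top view: the bell-filled cup is at (286,183) and is the right-hand one. The large pad is at (273,250), tray (134,232), case (410,218) with its handle at (409,187), mallet head (388,165), and the bowl and carton lie beyond. Next I'll measure their positions.

```bash
cat > h.py <<'E'
import numpy as np, cv2
from plant import *
from scipy.spatial.transform import Rotation as R
def unproj(s,uv,z):
    K,E=s["intrinsics"],s["extrinsics"]; Rm,t=E[:3,:3],E[:3,3]
    d=Rm.T@np.linalg.solve(K,[uv[0],uv[1],1.]); c=-Rm.T@t
    return c+d*(z-c[2])/d[2]
def proj(s,P):
    P=np.atleast_2d(P); K,E=s["intrinsics"],s["extrinsics"]
    q=(E[:3,:3]@P.T).T+E[:3,3]; q=(K@q.T).T; return q[:,:2]/q[:,2:]
def circ(c,r,z,n=60):
    a=np.linspace(0,2*np.pi,n); return np.c_[c[0]+r*np.cos(a),c[1]+r*np.sin(a),np.full(n,z)]
def draw(s,img,P,col,k=1,closed=True):
    p=((proj(s,P))*k*16+ (k-1)*8).astype(np.int32); cv2.polylines(img,[p],closed,col,1,cv2.LINE_AA,4)
def tcp():
    st=get_state(); return st["tool_pos"],R.from_quat(st["eef_rot"])
E
python3 - <<'E'
from h import *
s=snapshot("top"); im=s["color"][:,:,::-1].copy()
hsv=cv2.cvtColor(im,cv2.COLOR_BGR2HSV)
m=((hsv[...,0]<6)|(hsv[...,0]>174))&(hsv[...,1]>200)&(hsv[...,2]>120)
n,l,st,c=cv2.connectedComponentsWithStats(m.astype(np.uint8))
for i in range(1,n):
    if st[i,4]>50: print("red",st[i],c[i],unproj(s,c[i],.005))
m=(hsv[...,0]>60)&(hsv[...,0]<90)&(hsv[...,1]>80)
n,l,st,c=cv2.connectedComponentsWithStats(m.astype(np.uint8))
for i in range(1,n):
    if st[i,4]>500: print("green",st[i],c[i],unproj(s,c[i],.008))
for u in((286,182),(285,187),(227,194)): print(unproj(s,u,.066))
k=5
def crop(x0,y0,x1,y1,n):
    cv2.imwrite(n,cv2.resize(im[y0:y1,x0:x1],None,fx=k,fy=k,interpolation=cv2.INTER_CUBIC))
crop(200,100,320,220,"pics/cups.png"); crop(345,100,475,280,"pics/case_.png") if 0 else crop(350,100,470,215,"pics/case.png")
k=4; crop(340,90,480,280,"pics/case2.png")  
crop(80,120,240,270,"pics/tray.png")
E
```

```text
red [208 229  26  26 518] [220.5019305  241.83011583] [0.49491999 0.11850778 0.005     ]
red [ 254  230   39   40 1212] [272.83993399 249.40924092] [0.48024794 0.00504882 0.005     ]
green [  97  194   77   77 5250] [135.6567619 232.1232381] [0.51297517 0.30165861 0.008     ]
[ 0.61783003 -0.02063296  0.066     ]
[ 0.60730484 -0.01870827  0.066     ]
[0.59076394 0.10078286 0.066     ]
```

View pics/cups.png

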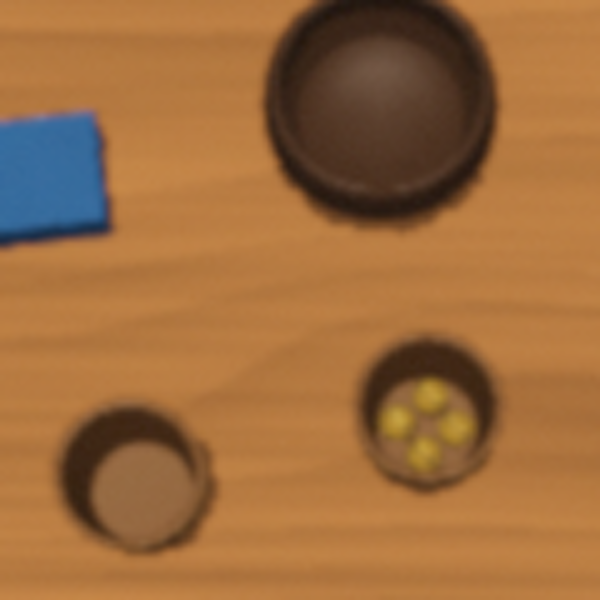

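```bash
python3 -c "
import cv2;im=cv2.imread('pics/case2.png');print(im.shape);cv2.imwrite('pics/case3.png',im[240:,:])"
```

```text
(760, 560, 3)
```

View pics/case3.png

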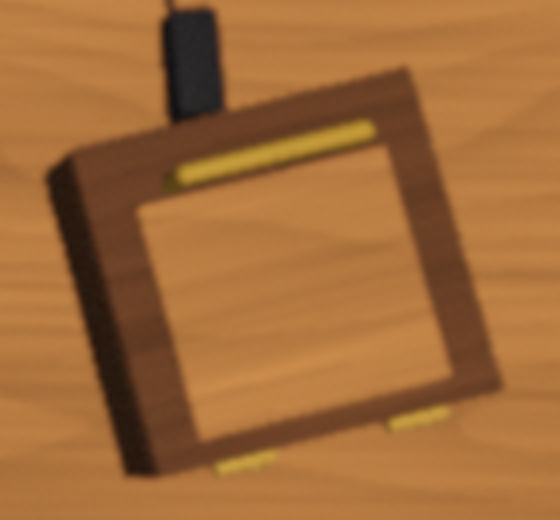

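Crop: the bell cup's rim is centred near crop (429,405), i.e. about (286,181) in full pixels. The case lid corners in its crop are at about (75,158), (407,70), (502,387) and (155,473), and the gold handle runs (180,178) to (370,130). I'll check these with model overlays.

```bash
cat >> h.py <<'E'
def case_pts(c,yaw):
    Rz=R.from_euler('z',yaw)
    f=lambda L:Rz.apply(np.array(L,float))+np.array([c[0],c[1],0])
    return dict(lid=f([[-.085,-.09,.092],[.085,-.09,.092],[.085,.09,.092],[-.085,.09,.092]]),base=f([[-.085,-.09,0],[.085,-.09,0],[.085,.09,0],[-.085,.09,0]]),
      bar=f([[.055,-.045,.127],[.055,.045,.127]]))
E
python3 - <<'E'
from h import *
from scipy.optimize import least_squares
s=snapshot("top"); im=s["color"][:,:,::-1].copy()
px=np.array([[155,473],[502,387],[407,70],[75,158]],float)
uv=np.c_[340+(px[:,0]+.5)/4-.5,150+(px[:,1]+.5)/4-.5]
P=np.array([unproj(s,u,.092) for u in uv]); print(P)
print([np.linalg.norm(P[i]-P[(i+1)%4]) for i in range(4)])
bpx=np.array([[180,178],[370,130]],float); buv=np.c_[340+(bpx[:,0]+.5)/4-.5,150+(bpx[:,1]+.5)/4-.5]
B=np.array([unproj(s,u,.127) for u in buv]);print(B,B.mean(0),np.linalg.norm(B[0]-B[1]))
# order: near-left, near-right, far-right, far-left
L=np.array([[-.085,.09,.092],[-.085,-.09,.092],[.085,-.09,.092],[.085,.09,.092]])
def f(p): 
    Q=R.from_euler('z',p[2]).apply(L)+[p[0],p[1],0]; return (proj(s,Q)-uv).ravel()
r=least_squares(f,[.55,-.27,0.2]); print(r.x,r.fun); c=r.x
sc=snapshot("scene"); im2=sc["color"][:,:,::-1].copy()
for S,I,n,k in((s,im,"ov_top",4),(sc,im2,"ov_scene",4)):
    J=cv2.resize(I,None,fx=k,fy=k,interpolation=cv2.INTER_CUBIC)
    d=case_pts(c[:2],c[2])
    draw(S,J,d["lid"],(0,255,0),k); draw(S,J,d["base"],(0,255,255),k); draw(S,J,d["bar"],(255,255,0),k)
    cc=(.613,-.0205)
    draw(S,J,circ(cc,.032,.066),(0,255,0),k); draw(S,J,circ(cc,.0255,0),(0,255,255),k)
    draw(S,J,circ((.4802,.005),.047,.005),(0,255,0),k)
    t=(.513,.3017); Q=R.from_euler('z',-.03).apply(np.array([[1,1,0],[1,-1,0],[-1,-1,0],[-1,1,0]]))
    draw(S,J,Q*.09+[*t,.04],(0,255,0),k)
    if n=="ov_top":
        cv2.imwrite("pics/ovt1.png",J[90*4:280*4,340*4:480*4][:600]); cv2.imwrite("pics/ovt2.png",J[160*4:280*4,80*4:280*4]);cv2.imwrite("pics/ovt3.png",J[130*4:280*4,230*4:330*4])
    else:
        cv2.imwrite("pics/ovs1.png",J[170*4:300*4,230*4:390*4]); cv2.imwrite("pics/ovs2.png",J[235*4:370*4,110*4:300*4])
E
```

```text
[[ 0.44401825 -0.20551565  0.092     ]
 [ 0.48900921 -0.37919308  0.092     ]
 [ 0.64908314 -0.3358437   0.092     ]
 [ 0.60110911 -0.16660093  0.092     ]]
[np.float64(0.179410246472273), np.float64(0.16583977842614928), np.float64(0.17591083887807374), np.float64(0.16183909945387884)]
[[ 0.58647076 -0.21199581  0.127     ]
 [ 0.61162587 -0.30518994  0.127     ]] [ 0.59904832 -0.25859288  0.127     ] 0.09652940309163248
[ 0.54593787 -0.27176928  0.25915516] [ 0.54172523  1.69244379  0.71139755  1.10145223  0.53142985 -0.99575366
 -1.79348858 -1.9497147 ]
```

View pics/ovs1.png

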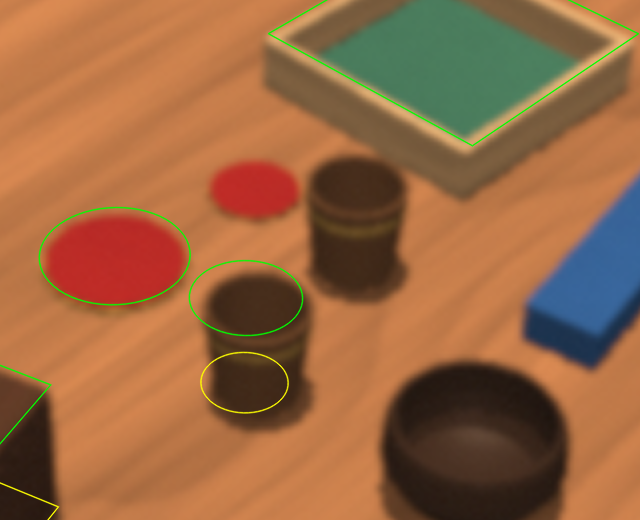

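View pics/ovs2.png

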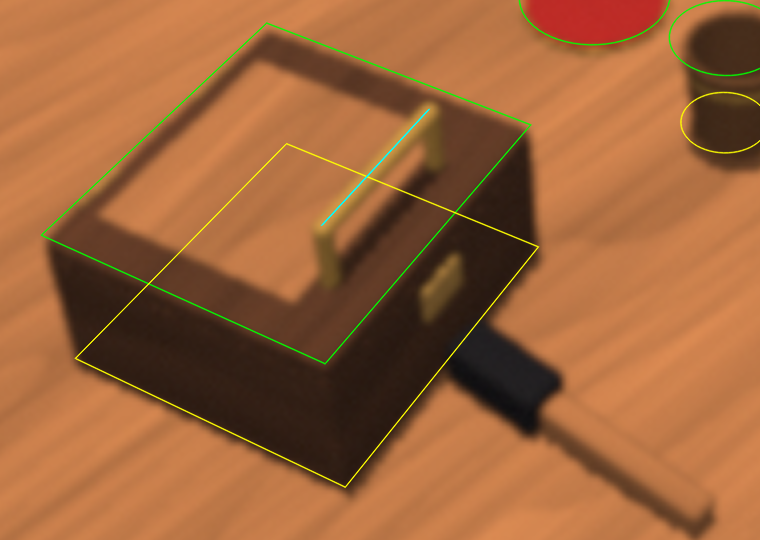

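View pics/ovt3.png

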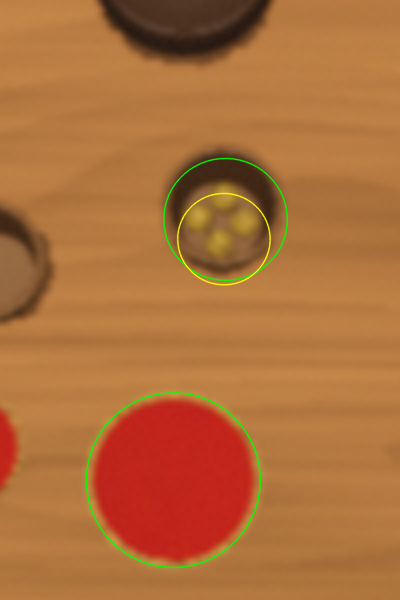

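View pics/ovt1.png

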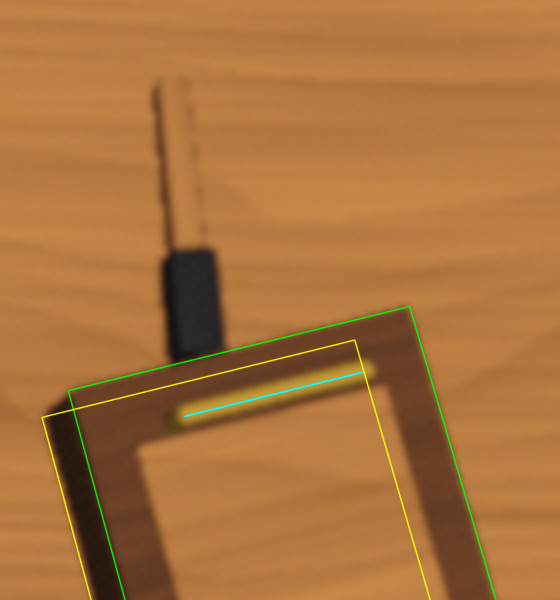

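View pics/ovt2.png

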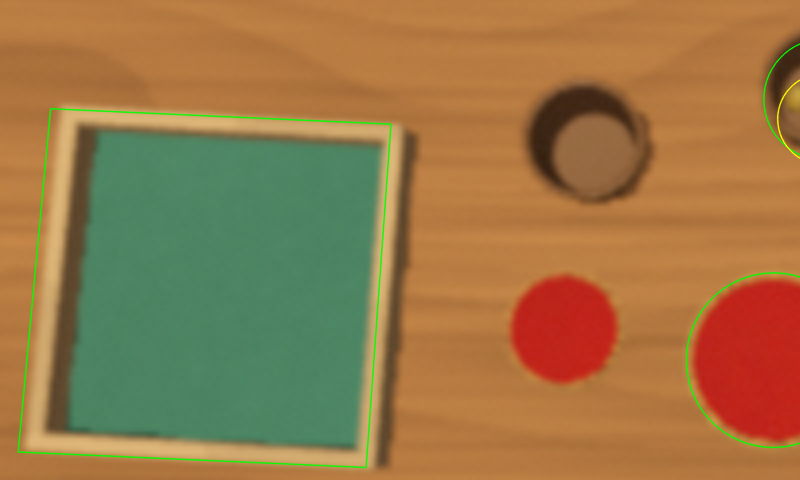

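Cup at about (.618,-.020), pad (.480,.005), tray centre (.512,.297) after the overlay shift, case (.546,-.272) with yaw .26. Next comes a planning helper that prints tool-frame steps.

```bash
cat >> h.py <<'E'
def ori(p,az=0,roll=0):
    """tool pitched p deg below horizontal, pointing to azimuth az, rolled about tool z"""
    p,az=np.radians([p,az]); z=np.array([np.cos(p)*np.cos(az),np.cos(p)*np.sin(az),-np.sin(p)])
    y=np.array([-np.sin(az),np.cos(az),0]); x=np.cross(y,z)
    return R.from_matrix(np.c_[x,y,z])*R.from_rotvec([0,0,np.radians(roll)])
def plan(pos,Rt,step=40,ang=7,n=15):
    p,r=tcp(); pos=np.array(pos,float)
    N=int(max(np.ceil(np.linalg.norm(pos-p)*1000/step),np.ceil((r.inv()*Rt).magnitude()*180/np.pi/ang),1))
    print("at",p.round(4),"remaining tool mm",(r.inv().apply(pos-p)*1000).round(1),"deg",np.degrees((r.inv()*Rt).as_rotvec()).round(1),"rows",N)
    w=(r.inv()*Rt).as_rotvec()/N; d=(pos-p)/N
    rows=[]
    for i in range(min(N,n)):
        rows.append([*(r.inv().apply(d)*1000).round(0),*np.degrees(w).round(1)]); r=r*R.from_rotvec(w)
    for i in range(0,len(rows),5): print(",".join(f"{v:g}" for q in rows[i:i+5] for v in q))
def stat():
    s=get_state(); r=R.from_quat(s["eef_rot"]); z=r.apply([0,0,1]); y=r.apply([0,1,0])
    print("t %.2f"%s["clock"],"p",s["tool_pos"].round(4),"q",s["q"].round(2),"F",s["contact_force"].round(1),"op",round(s["opening"],3),"pitch %.1f az %.1f"%(np.degrees(np.arcsin(-z[2])),np.degrees(np.arctan2(z[1],z[0]))),"y",y.round(3))
E
python3 -c "
from h import *
plan((.40,0.0,.20),ori(35))"
```

```text
at [0.2438 0.5755 0.2085] remaining tool mm [-368.3 -469.     8.4] deg [-11.  -54.2 -21.2] rows 15
-25,-31,1,-0.7,-3.6,-1.4,-24,-32,2,-0.7,-3.6,-1.4,-23,-32,3,-0.7,-3.6,-1.4,-22,-33,4,-0.7,-3.6,-1.4,-21,-34,5,-0.7,-3.6,-1.4
-20,-34,5,-0.7,-3.6,-1.4,-18,-35,6,-0.7,-3.6,-1.4,-17,-35,7,-0.7,-3.6,-1.4,-16,-36,7,-0.7,-3.6,-1.4,-14,-36,8,-0.7,-3.6,-1.4
-13,-37,8,-0.7,-3.6,-1.4,-11,-37,9,-0.7,-3.6,-1.4,-10,-37,9,-0.7,-3.6,-1.4,-9,-38,9,-0.7,-3.6,-1.4,-7,-38,9,-0.7,-3.6,-1.4
```

```bash
python3 -m creep '[-25,-31,1,-0.7,-3.6,-1.4,-24,-32,2,-0.7,-3.6,-1.4,-23,-32,3,-0.7,-3.6,-1.4,-22,-33,4,-0.7,-3.6,-1.4,-21,-34,5,-0.7,-3.6,-1.4]' 88 30
python3 -c "
from h import *
stat(); plan((.40,0.0,.20),ori(35),n=10)"
```

```text
clock: 2.07
tool_pos: [0.3001, 0.3882, 0.2037]
eef_rot: [0.134, 0.978, 0.008, 0.162]
contact_force: [1.4, 0.1, -0.1]
opening: 0.996
t 2.07 p [0.3001 0.3882 0.2037] q [-1.31  0.5   0.1   2.14  0.59  0.49 -0.44] F [ 1.4  0.1 -0.1] op 0.996 pitch 71.3 az -5.0 y [0.26  0.964 0.059]
at [0.3001 0.3882 0.2037] remaining tool mm [-192.8 -348.5   46.3] deg [ -6.4 -36.  -14.3] rows 11
-18,-32,4,-0.6,-3.3,-1.3,-17,-32,5,-0.6,-3.3,-1.3,-16,-33,5,-0.6,-3.3,-1.3,-14,-33,6,-0.6,-3.3,-1.3,-13,-33,6,-0.6,-3.3,-1.3
-12,-34,7,-0.6,-3.3,-1.3,-11,-34,7,-0.6,-3.3,-1.3,-10,-34,7,-0.6,-3.3,-1.3,-9,-35,8,-0.6,-3.3,-1.3,-7,-35,8,-0.6,-3.3,-1.3
```

```bash
python3 -m creep '[-18,-32,4,-0.6,-3.3,-1.3,-17,-32,5,-0.6,-3.3,-1.3,-16,-33,5,-0.6,-3.3,-1.3,-14,-33,6,-0.6,-3.3,-1.3,-13,-33,6,-0.6,-3.3,-1.3]'
python3 -m creep '[-12,-34,7,-0.6,-3.3,-1.3,-11,-34,7,-0.6,-3.3,-1.3,-10,-34,7,-0.6,-3.3,-1.3,-9,-35,8,-0.6,-3.3,-1.3,-7,-35,8,-0.6,-3.3,-1.3]'
python3 -c "
from h import *
stat(); plan((.40,0.0,.20),ori(35),n=10)"
```

```text
clock: 2.48
tool_pos: [0.3372, 0.2748, 0.2043]
eef_rot: [0.103, 0.96, -0.004, 0.258]
contact_force: [-0.3, 0.1, 1.3]
opening: 0.999
clock: 2.9
tool_pos: [0.3386, 0.2181, 0.1606]
eef_rot: [0.07, 0.949, -0.09, 0.294]
contact_force: [-0.4, 0.4, -0.6]
opening: 0.995
t 2.90 p [0.3386 0.2181 0.1606] q [-1.02  0.66 -0.38  2.53  1.49  0.85 -1.41] F [-0.4  0.4 -0.6] op 0.995 pitch 54.2 az -21.2 y [ 0.185  0.974 -0.129]
at [0.3386 0.2181 0.1606] remaining tool mm [ -90.  -206.2   47.6] deg [-12.9 -20.5  -2.4] rows 6
-15,-34,8,-2.2,-3.4,-0.4,-14,-35,8,-2.2,-3.4,-0.4,-14,-35,7,-2.2,-3.4,-0.4,-13,-35,6,-2.2,-3.4,-0.4,-12,-36,6,-2.2,-3.4,-0.4
-12,-36,5,-2.2,-3.4,-0.4
```

```bash
python3 -c "
from h import *
plan((.52,0.0,.22),ori(35),n=10)"
```

```text
at [0.3386 0.2181 0.1606] remaining tool mm [-199.5 -186.5   96.8] deg [-12.9 -20.5  -2.4] rows 8
-25,-23,12,-1.6,-2.6,-0.3,-24,-24,13,-1.6,-2.6,-0.3,-24,-24,13,-1.6,-2.6,-0.3,-23,-25,13,-1.6,-2.6,-0.3,-22,-25,14,-1.6,-2.6,-0.3
-21,-26,14,-1.6,-2.6,-0.3,-21,-26,14,-1.6,-2.6,-0.3,-20,-27,14,-1.6,-2.6,-0.3
```

```bash
python3 -m creep '[-25,-23,12,-1.6,-2.6,-0.3,-24,-24,13,-1.6,-2.6,-0.3,-24,-24,13,-1.6,-2.6,-0.3,-23,-25,13,-1.6,-2.6,-0.3,-22,-25,14,-1.6,-2.6,-0.3]'
python3 -c "
from h import *
stat(); plan((.52,0.0,.22),ori(35),n=10)"
```

```text
clock: 3.32
tool_pos: [0.3673, 0.1852, 0.1551]
eef_rot: [0.029, 0.936, -0.132, 0.326]
contact_force: [-0.8, 0.5, -0.6]
opening: 0.997
t 3.32 p [0.3673 0.1852 0.1551] q [-0.55  1.03 -1.29  2.55  1.28  1.67 -1.44] F [-0.8  0.5 -0.6] op 0.997 pitch 48.9 az -23.9 y [ 0.141  0.963 -0.229]
at [0.3673 0.1852 0.1551] remaining tool mm [-154.3 -171.8   92.3] deg [-15.1 -16.5   4.1] rows 7
-22,-25,13,-2.2,-2.4,0.6,-22,-25,13,-2.2,-2.4,0.6,-21,-25,13,-2.2,-2.4,0.6,-21,-25,13,-2.2,-2.4,0.6,-21,-26,13,-2.2,-2.4,0.6
-21,-26,13,-2.2,-2.4,0.6,-20,-26,13,-2.2,-2.4,0.6
```

```bash
python3 -c "
from h import *
plan((.52,0.18,.28),ori(60,0),n=10,step=38)"
```

```text
at [0.3673 0.1852 0.1551] remaining tool mm [-196.9  -12.1   -0.8] deg [-15.6   8.3   0.7] rows 6
-33,-2,-0,-2.6,1.4,0.1,-33,-2,-1,-2.6,1.4,0.1,-33,-2,-2,-2.6,1.4,0.1,-33,-2,-3,-2.6,1.4,0.1,-33,-1,-4,-2.6,1.4,0.1
-33,-1,-4,-2.6,1.4,0.1
```

```bash
python3 -m creep '[-33,-2,0,-2.6,1.4,0.1,-33,-2,-1,-2.6,1.4,0.1,-33,-2,-2,-2.6,1.4,0.1]'
python3 -c "
from h import *
stat(); plan((.52,0.18,.28),ori(60,0),n=10,step=38)"
```

```text
clock: 3.57
tool_pos: [0.4336, 0.185, 0.1908]
eef_rot: [0.007, 0.961, -0.073, 0.268]
contact_force: [-1.0, 0.9, -1.3]
opening: 0.994
t 3.57 p [0.4336 0.185  0.1908] q [-0.12  0.89 -1.43  2.41  1.43  1.5  -0.89] F [-1.   0.9 -1.3] op 0.994 pitch 57.7 az -15.5 y [ 0.052  0.989 -0.136]
at [0.4336 0.185  0.1908] remaining tool mm [-119.8  -12.6  -30.3] deg [-8.2  1.2  1.4] rows 4
-30,-3,-8,-2.1,0.3,0.4,-30,-3,-8,-2.1,0.3,0.4,-30,-2,-8,-2.1,0.3,0.4,-30,-2,-8,-2.1,0.3,0.4
```

```bash
python3 -m creep '[-30,-3,-8,-2.1,0.3,0.4,-30,-3,-8,-2.1,0.3,0.4,-30,-2,-8,-2.1,0.3,0.4,-30,-2,-8,-2.1,0.3,0.4]'
python3 -c "
from h import *
stat(); plan((.56,0.0,.22),ori(45,0),n=10,step=38)"
```

```text
clock: 3.9
tool_pos: [0.5267, 0.1758, 0.2818]
eef_rot: [0.003, 0.967, 0.006, 0.256]
contact_force: [0.2, 0.5, -0.5]
opening: 0.998
t 3.90 p [0.5267 0.1758 0.2818] q [ 0.28  0.7  -1.45  2.16  1.4   1.14 -0.32] F [ 0.2  0.5 -0.5] op 0.998 pitch 60.3 az 1.1 y [0.003 1.    0.013]
at [0.5267 0.1758 0.2818] remaining tool mm [ 1.000e-01 -1.765e+02  6.850e+01] deg [  0.5 -15.3  -0.6] rows 5
0,-35,14,0.1,-3.1,-0.1,1,-35,14,0.1,-3.1,-0.1,2,-35,14,0.1,-3.1,-0.1,2,-35,14,0.1,-3.1,-0.1,3,-35,14,0.1,-3.1,-0.1
```

```bash
python3 -c "
from h import *
s=snapshot('scene'); cv2.imwrite('pics/s1.png',s['color'][:,:,::-1])"
```

```text
(no output)
```

View pics/s1.png

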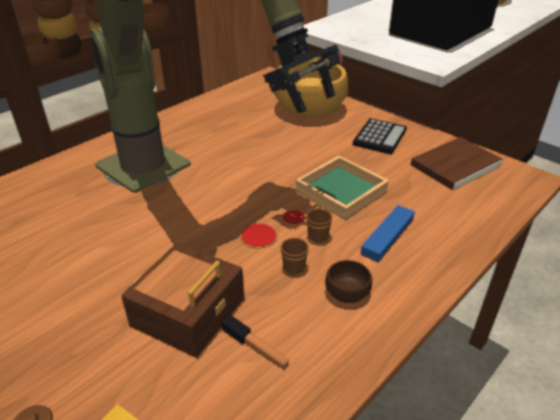

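```bash
cat > kin.py <<'E'
import numpy as np
from scipy.spatial.transform import Rotation as R
def Rz(a): c,s=np.cos(a),np.sin(a); return np.array([[c,-s,0],[s,c,0],[0,0,1.]])
def Ry(a): c,s=np.cos(a),np.sin(a); return np.array([[c,0,s],[0,1,0],[-s,0,c]])
def fk(q,P,S,pts=False):
    # P: c,d, shoulder h, L1, L2, a1(sh x), a2(elbow x), a3(elbow back), a4 (wrist off), L3
    c,d,h,a1,L1,a2,a3,L2,a4,L3=P
    T=Rz(S[0]*q[0]+c); p=np.array([0,0,h])+T@[a1,0,0]; out=[p]
    T=T@Ry(S[1]*q[1])@Rz(S[2]*q[2]); p=p+T@[a2,0,L1]; out.append(p)
    T=T@Ry(S[3]*q[3]); p=p+T@[a3,0,L2]; out.append(p)
    T=T@Rz(S[4]*q[4])@Ry(S[5]*q[5]); p=p+T@[a4,0,L3]; out.append(p)
    T=T@Rz(S[6]*q[6]+d)
    return (p,T,out) if pts else (p,T)
E
cat > fit.py <<'E'
from kin import *
import itertools
from scipy.optimize import least_squares
D=[([-1.13621956,0.69000353,-0.19445711,1.56634013,0.15733482,0.90246958,-0.21509414],[0.24365523,0.57481314,0.20759748],[1.99016803e-01,9.79995651e-01,-9.10676659e-04,-8.83197018e-05]),
([-1.31,0.5,0.1,2.14,0.59,0.49,-0.44],[0.3001,0.3882,0.2037],[0.134,0.978,0.008,0.162]),
([-1.02,0.66,-0.38,2.53,1.49,0.85,-1.41],[0.3386,0.2181,0.1606],[0.07,0.949,-0.09,0.294]),
([-0.55,1.03,-1.29,2.55,1.28,1.67,-1.44],[0.3673,0.1852,0.1551],[0.029,0.936,-0.132,0.326]),
([-0.12,0.89,-1.43,2.41,1.43,1.5,-0.89],[0.4336,0.185,0.1908],[0.007,0.961,-0.073,0.268]),
([0.28,0.7,-1.45,2.16,1.4,1.14,-0.32],[0.5267,0.1758,0.2818],[0.003,0.967,0.006,0.256])]
best=[]
for S3 in itertools.product((1,-1),repeat=4):
  S=[S3[0],1,S3[1],1,S3[2],1,S3[3]]
  def fo(x): 
    return np.concatenate([(R.from_matrix(fk(q,[x[0],x[1]]+[0]*8,S)[1]).inv()*R.from_quat(o)).as_rotvec() for q,p,o in D])
  for c0 in (0,1.5,3,4.5):
   for d0 in(0,1.5,3,4.5):
    r=least_squares(fo,[c0,d0]); best.append((r.cost,S,r.x))
best.sort(key=lambda b:b[0]); print(best[0],best[8][0])
S=best[0][1];c,d=best[0][2]
def fp(x): return np.concatenate([fk(q,[c,d,*x],S)[0]-p for q,p,o in D])
r=least_squares(lambda x:np.r_[fp(x),.002*(x-[.3,0,.35,0,0,.35,0,.2])],[.3,0,.35,0,0,.35,0,.2]); print(r.x.round(4),fp(r.x).reshape(-1,3).round(4))
E
python3 fit.py
```

```text
(np.float64(0.00018498281396378178), [-1, 1, -1, 1, -1, 1, -1], array([6.27964247, 1.5673429 ])) 0.0001849828139637848
[ 0.3285 -0.0074  0.5949 -0.0516 -0.0249  0.3969  0.0296  0.3763] [[-0.0343  0.0119  0.0085]
 [-0.0315 -0.007  -0.018 ]
 [-0.009  -0.0011 -0.0079]
 [ 0.0052 -0.0011  0.0066]
 [ 0.0096  0.0043  0.0075]
 [ 0.0119  0.003   0.0034]]
```

```bash
cat >> kin.py <<'E'
def fk2(q,x,pts=False):
    # x: h,a1,b1, a2,b2,L1, a3,b3,L2, a4,b4,L3
    c,d=0.,np.pi/2
    T=Rz(-q[0]); p=np.array([0,0,x[0]])+T@[x[1],x[2],0]; out=[p]
    T=T@Ry(q[1])@Rz(-q[2]); p=p+T@[x[3],x[4],x[5]]; out.append(p)
    T=T@Ry(q[3]); p=p+T@[x[6],x[7],x[8]]; out.append(p)
    T=T@Rz(-q[4])@Ry(q[5]); p=p+T@[x[9],x[10],x[11]]; out.append(p)
    T=T@Rz(-q[6]+d)
    return (p,T,out) if pts else (p,T)
E
cat >> fit.py <<'E'
print('---')
x0=np.array([.3,0,0,0,0,.4,0,0,.35,0,0,.25])
def fp(x): return np.concatenate([fk2(q,x)[0]-p for q,p,o in D])
for w in(.02,.005,.001):
  r=least_squares(lambda x:np.r_[fp(x),w*(x-x0)],x0); print(w,r.x.round(3),np.abs(fp(r.x)).max().round(4))
  print(fp(r.x).reshape(-1,3).round(4))
E
python3 fit.py | sed -n '/---/,$p'
```

```text
---
0.02 [ 0.348  0.005 -0.018 -0.003 -0.014  0.56   0.002 -0.014  0.348  0.003
 -0.001  0.353] 0.0028
[[ 0.0016 -0.0002  0.0003]
 [-0.0027 -0.0003 -0.001 ]
 [ 0.0019  0.0009  0.0007]
 [-0.0001 -0.0024 -0.0017]
 [ 0.0005  0.0028  0.0022]
 [-0.0009 -0.0003 -0.0005]]
0.005 [ 0.347  0.005 -0.018 -0.003 -0.014  0.561  0.002 -0.014  0.349  0.003
 -0.001  0.353] 0.0027
[[ 0.0016 -0.0001  0.0003]
 [-0.0027 -0.0004 -0.001 ]
 [ 0.0019  0.0009  0.0007]
 [-0.     -0.0024 -0.0018]
 [ 0.0005  0.0027  0.0022]
 [-0.0009 -0.0002 -0.0004]]
0.001 [ 0.347  0.005 -0.018 -0.003 -0.014  0.561  0.002 -0.014  0.349  0.003
 -0.001  0.353] 0.0027
[[ 0.0016 -0.0001  0.0003]
 [-0.0027 -0.0004 -0.001 ]
 [ 0.0019  0.0009  0.0007]
 [-0.     -0.0024 -0.0018]
 [ 0.0005  0.0027  0.0022]
 [-0.001  -0.0002 -0.0004]]
```

```bash
cat > ik.py <<'E'
from kin import *
from h import ori
from scipy.optimize import least_squares
X=np.array([.347,.005,-.018,-.003,-.014,.561,.002,-.014,.349,.003,-.001,.353])
LO=np.array([-3.01,-.46,-1.47,.13,-1,.04,-2.66]);HI=np.array([3.01,2.08,1.51,2.56,4.14,2.09,2.66])
def ik(pos,Rt,q0,reg=.01):
    m=.08
    f=lambda q:np.r_[(fk2(q,X)[0]-pos)*5,(R.from_matrix(fk2(q,X)[1]).inv()*Rt).as_rotvec(),reg*(q-q0)]
    r=least_squares(f,np.clip(q0,LO+m+.01,HI-m-.01),bounds=(LO+m,HI-m))
    e=f(r.x)[:6]; return r.x,np.linalg.norm(e[:3])/5,np.degrees(np.linalg.norm(e[3:]))
def best(pos,Rt,n=25,seed=0):
    g=np.random.default_rng(seed); out=[]
    for i in range(n):
        q0=g.uniform(LO,HI); q,ep,ea=ik(pos,Rt,q0,1e-3)
        if ep<.004 and ea<1.5: out.append((np.min(np.minimum(q-LO,HI-q)/(HI-LO)),q))
    out.sort(key=lambda t:-t[0]); return out
def tcpfor(g,Rt): return np.array(g)+.019*Rt.apply([0,0,1])
E
cat > t1.py <<'E'
from ik import *
pad=(.480,.005,.048); cup=(.618,-.020,.043)
for p in (25,35,45):
  for az in(-100,-80,-60,-40,-20,0,):
    o=ori(p,az); a=best(tcpfor(pad,o),o,12); b=best(tcpfor(cup,o),o,12)
    pr=lambda l:(len(l),l[0][0].round(2),l[0][1].round(2)) if l else None
    print(p,az,"pad",pr(a),"cup",pr(b))
E
python3 t1.py
```

```text
25 -100 pad (8, np.float64(0.26), array([-0.88,  1.35,  0.54,  1.68,  0.31,  1.02, -0.97])) cup (8, np.float64(0.28), array([-0.43,  1.33, -0.05,  1.27,  0.86,  1.51, -1.17]))
25 -80 pad (8, np.float64(0.25), array([-1.04,  1.36,  0.57,  1.95,  0.6 ,  0.66, -1.14])) cup (8, np.float64(0.27), array([-0.84,  1.38,  0.59,  1.62,  0.62,  0.81, -0.95]))
25 -60 pad (8, np.float64(0.13), array([-0.49,  1.31, -0.47,  2.2 ,  1.48,  1.55, -1.95])) cup (8, np.float64(0.21), array([-0.24,  1.3 , -0.55,  1.91,  1.69,  1.66, -1.54]))
25 -40 pad (7, np.float64(0.03), array([-0.37,  1.51, -0.7 ,  2.48,  1.7 ,  2.01, -2.12])) cup (8, np.float64(0.15), array([-0.33,  1.29, -0.3 ,  2.2 ,  2.02,  1.54, -1.75]))
25 -20 pad None cup (6, np.float64(0.06), array([-0.32,  1.38, -0.09,  2.42,  2.48,  1.7 , -1.91]))
25 0 pad None cup (5, np.float64(0.04), array([ 0.66,  1.85, -1.28,  2.46,  3.1 ,  1.82, -0.07]))
35 -100 pad (8, np.float64(0.26), array([-0.83,  1.24,  0.5 ,  1.77,  0.31,  0.87, -0.95])) cup (8, np.float64(0.28), array([-0.37,  1.24, -0.11,  1.37,  0.85,  1.37, -1.17]))
35 -80 pad (8, np.float64
[... 895 characters left out ...]
at64(0.19), array([-0.38,  1.06, -0.35,  2.06,  1.24,  1.09, -1.64])) cup (8, np.float64(0.28), array([-0.68,  1.17,  0.47,  1.73,  0.6 ,  0.61, -0.81]))
45 -60 pad (9, np.float64(0.12), array([-0.21,  1.16, -0.72,  2.28,  1.58,  1.43, -1.77])) cup (8, np.float64(0.25), array([-0.04,  1.16, -0.69,  1.95,  1.66,  1.39, -1.33]))
45 -40 pad (8, np.float64(0.03), array([ 0.01,  1.43, -1.19,  2.48,  1.75,  2.01, -1.62])) cup (9, np.float64(0.16), array([ 0.17,  1.28, -0.99,  2.16,  2.  ,  1.64, -1.16]))
45 -20 pad None cup (7, np.float64(0.1), array([ 0.38,  1.41, -1.18,  2.32,  2.29,  1.72, -0.79]))
45 0 pad None cup (5, np.float64(0.06), array([-0.04,  1.1 , -0.04,  2.4 ,  3.07,  1.15, -1.56]))
```

```bash
cat > t2.py <<'E'
from ik import *
from h import tcp,get_state
from scipy.spatial.transform import Slerp
def path(q,wps,n=8):
    q=np.array(q)
    for name,g,o in wps:
        p0,T0=fk2(q,X); s=Slerp([0,1],R.concatenate([R.from_matrix(T0),o])); t=np.array(g)+.019*o.apply([0,0,1])
        mx=0;ee=0
        for i in range(1,n+1):
            qq,ep,ea=ik(p0+(t-p0)*i/n,s(i/n),q,.003); mx=max(mx,np.abs(qq-q).max()); ee=max(ee,ep); q=qq
        print(name,q.round(2),"err %.4f %.1f maxstep %.2f maxerr %.4f"%(ep,ea,mx,ee))
    return q
if __name__=="__main__":
    q=get_state()["q"]; cup=np.array([.618,-.02,.045]); pad=np.array([.480,.005,.050]); tr=np.array([.513,.296,.155])
    for az,azt in((-75,-75),(-75,-50),(-75,-30),(-90,-90),(-60,-60)):
        print("==",az,azt)
        o=ori(45,az); up=np.array([0,0,.1]);back=-.09*o.apply([0,0,1])
        w=[("pre",cup+back,o),("grasp",cup,o),("lift",cup+up*1.3,o),("tr0",tr+[0,0,.03],ori(45,azt)),("tr1",tr,ori(0,azt)),("r60",tr,ori(0,azt,-60)),("r120",tr,ori(0,azt,-120)),("r170",tr,ori(0,azt,-170))]
        w+=[("r60",tr,ori(0,azt,-60)),("tr1",tr+[0,0,.05],ori(45,azt)),("overpad",pad+up,ori(45,-80)),("pad",pad,ori(45,-80))]
        path(q,w)
E
python3 t2.py
```

```text
== -75 -75
pre [-0.08  1.13 -0.88  1.74  1.37  1.63 -1.32] err 0.0000 0.0 maxstep 0.21 maxerr 0.0000
grasp [ 0.    1.22 -0.82  1.76  1.5   1.56 -1.33] err 0.0000 0.0 maxstep 0.02 maxerr 0.0000
lift [ 0.03  1.02 -0.9   1.76  1.36  1.62 -1.18] err 0.0000 0.0 maxstep 0.03 maxerr 0.0000
tr0 [-0.51  1.1  -0.94  1.43  1.1   1.86 -1.38] err 0.0000 0.0 maxstep 0.07 maxerr 0.0000
tr1 [-1.    1.4  -0.08  1.14  0.94  2.01 -1.15] err 0.0000 0.0 maxstep 0.13 maxerr 0.0000
r60 [-1.    1.4  -0.08  1.14  0.94  2.01 -0.1 ] err 0.0000 0.0 maxstep 0.13 maxerr 0.0000
r120 [-1.    1.4  -0.08  1.14  0.94  2.01  0.94] err 0.0000 0.0 maxstep 0.13 maxerr 0.0000
r170 [-1.    1.4  -0.08  1.14  0.94  2.01  1.82] err 0.0000 0.0 maxstep 0.11 maxerr 0.0000
r60 [-1.17  1.44  0.35  1.16  0.68  1.78  0.09] err 0.0000 0.0 maxstep 0.22 maxerr 0.0000
tr1 [-1.15  0.98  0.47  1.46  0.29  1.21 -0.69] err 0.0000 0.0 maxstep 0.12 maxerr 0.0000
overpad [-0.94  0.96  0.62  2.09  0.5   0.52 -0.78] err 0.0000 0.0 maxstep 0.10 maxerr 0.0000
pad [-0.94  1.17  0.6   2.08  0.48  0.35 -0.88] err 0.0000 0.0 maxstep 0.03 maxerr 0.0000

[... 3699 characters left out ...]
.41  1.19  2.01 -1.35] err 0.0000 0.0 maxstep 0.11 maxerr 0.0000
r60 [-0.95  1.36 -0.32  1.41  1.19  2.01 -0.3 ] err 0.0000 0.0 maxstep 0.13 maxerr 0.0000
r120 [-0.95  1.36 -0.32  1.41  1.19  2.01  0.75] err 0.0000 0.0 maxstep 0.13 maxerr 0.0000
r170 [-0.95  1.36 -0.32  1.41  1.19  2.01  1.62] err 0.0000 0.0 maxstep 0.11 maxerr 0.0000
r60 [-1.09  1.34 -0.04  1.42  1.04  1.8  -0.22] err 0.0000 0.0 maxstep 0.23 maxerr 0.0000
tr1 [-0.93  0.86 -0.09  1.63  0.8   1.24 -0.98] err 0.0000 0.0 maxstep 0.11 maxerr 0.0000
overpad [-0.63  0.84  0.06  2.08  0.95  0.86 -1.27] err 0.0000 0.0 maxstep 0.07 maxerr 0.0000
pad [-0.65  1.05  0.1   2.07  1.08  0.72 -1.48] err 0.0000 0.0 maxstep 0.03 maxerr 0.0000
```

```bash
python3 -c "
from h import *
o=ori(45,-75); print(np.array([.618,-.02,.045])-.14*o.apply([0,0,1]))
plan(np.array([.618,-.02,.045])-.14*o.apply([0,0,1]),o,n=15,step=30,ang=6)"
```

```text
[0.59237822 0.07562178 0.14399495]
at [0.5329 0.1732 0.2863] remaining tool mm [ 18.2 -99.  152.2] deg [ 46.  -13.3  58.5] rows 13
1,-8,12,3.5,-1,4.5,1,-7,12,3.5,-1,4.5,1,-6,13,3.5,-1,4.5,1,-6,13,3.5,-1,4.5,0,-5,13,3.5,-1,4.5
0,-4,13,3.5,-1,4.5,0,-3,14,3.5,-1,4.5,0,-2,14,3.5,-1,4.5,0,-1,14,3.5,-1,4.5,0,-1,14,3.5,-1,4.5
1,0,14,3.5,-1,4.5,1,1,14,3.5,-1,4.5,1,2,14,3.5,-1,4.5
```

```bash
python3 -m creep '[1,-8,12,3.5,-1,4.5,1,-7,12,3.5,-1,4.5,1,-6,13,3.5,-1,4.5,1,-6,13,3.5,-1,4.5,0,-5,13,3.5,-1,4.5]'
python3 -c "
from h import *
o=ori(45,-75)
stat();plan(np.array([.618,-.02,.045])-.14*o.apply([0,0,1]),o,n=15,step=30,ang=6)"
```

```text
clock: 4.37
tool_pos: [0.562, 0.125, 0.2365]
eef_rot: [0.256, 0.915, -0.093, 0.298]
contact_force: [0.0, 0.2, -0.4]
opening: 0.999
t 4.37 p [0.562  0.125  0.2365] q [ 0.02  0.79 -1.17  2.08  1.42  1.41 -0.86] F [ 0.   0.2 -0.4] op 0.999 pitch 53.6 az -33.0 y [ 0.524  0.852 -0.019]
at [0.562  0.125  0.2365] remaining tool mm [ 13.5 -24.4 105.6] deg [27.5 -7.8 33.6] rows 8
2,-3,13,3.4,-1,4.2,2,-2,13,3.4,-1,4.2,2,-2,13,3.4,-1,4.2,2,-1,13,3.4,-1,4.2,2,-0,13,3.4,-1,4.2
2,0,13,3.4,-1,4.2,3,1,13,3.4,-1,4.2,3,2,13,3.4,-1,4.2
```

```bash
python3 -m creep '[2,-3,13,3.4,-1,4.2,2,-2,13,3.4,-1,4.2,2,-2,13,3.4,-1,4.2,2,-1,13,3.4,-1,4.2,2,0,13,3.4,-1,4.2]'
python3 -m creep '[2,0,13,3.4,-1,4.2,3,1,13,3.4,-1,4.2,3,2,13,3.4,-1,4.2]'
python3 -c "
from h import *
o=ori(45,-75)
stat();plan(np.array([.618,-.02,.045])-.14*o.apply([0,0,1]),o,n=15,step=30,ang=6)
for n in ('wrist','scene'):
    s=snapshot(n); cv2.imwrite('pics/%s2.png'%n,s['color'][:,:,::-1]); np.savez('%s2.npz'%n,**s)
"
```

```text
clock: 4.78
tool_pos: [0.58, 0.0955, 0.1779]
eef_rot: [0.463, 0.809, -0.187, 0.312]
contact_force: [-0.3, -0.1, 1.5]
opening: 1.0
clock: 5.03
tool_pos: [0.5911, 0.0787, 0.1421]
eef_rot: [0.573, 0.721, -0.236, 0.31]
contact_force: [-0.4, 0.2, 0.2]
opening: 1.001
t 5.03 p [0.5911 0.0787 0.1421] q [-0.18  1.07 -0.87  1.68  1.26  1.68 -1.32] F [-0.4  0.2  0.2] op 1.001 pitch 44.1 az -75.8 y [0.973 0.231 0.014]
at [0.5911 0.0787 0.1421] remaining tool mm [-3.7  0.6  1.1] deg [-0.6  0.9 -1.7] rows 1
-4,1,1,-0.6,0.9,-1.7
```

View pics/wrist2.png

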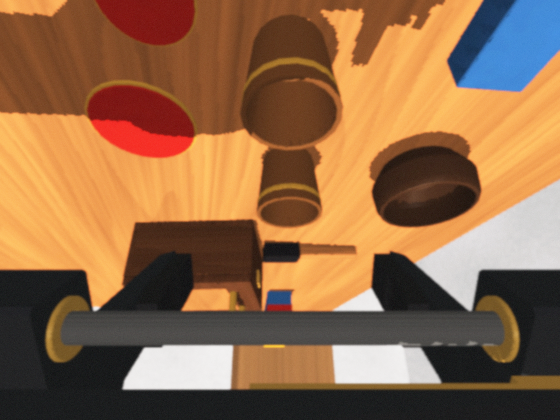

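View pics/scene2.png

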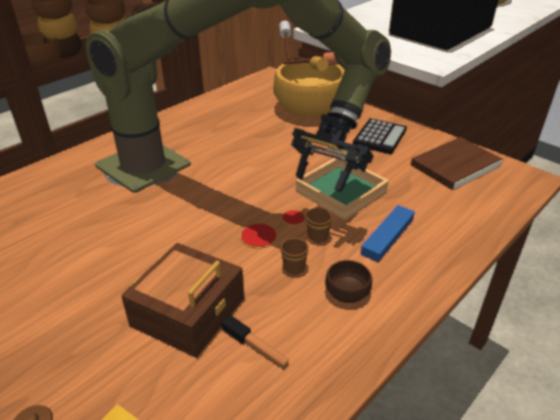

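The wrist view is inverted: cup2 is at (291,80), the target cup at (290,187) with its rim centred near (290,209), and the bowl at (428,185). I'll localise the target cup from all views.

```bash
cat > t3.py <<'E'
from h import *
w=dict(np.load('wrist2.npz'))
print(unproj(w,(290,209),.066))
I=w["color"][:,:,::-1].copy()
k=4
for j,c in enumerate([(.618,-.020),(.622,-.018)]):
    J=cv2.resize(I,None,fx=k,fy=k,interpolation=cv2.INTER_CUBIC)
    draw(w,J,circ(c,.032,.066),(0,255,0),k);draw(w,J,circ(c,.0255,0),(0,255,255),k)
    draw(w,J,circ((.4802,.005),.047,.005),(255,255,0),k)
    cv2.imwrite('pics/w%d.png'%j,J[120*4:250*4,200*4:350*4])
    cv2.imwrite('pics/wp.png',J[60*4:180*4,70*4:220*4])
E
python3 t3.py
```

```text
[ 0.62068895 -0.01036715  0.066     ]
```

View pics/w0.png

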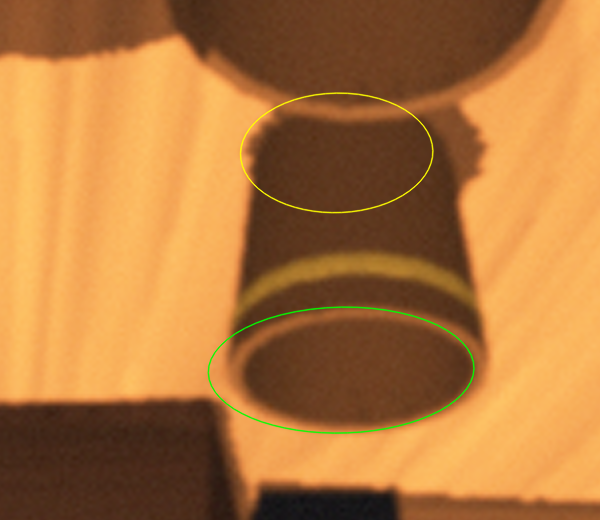

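View pics/wp.png

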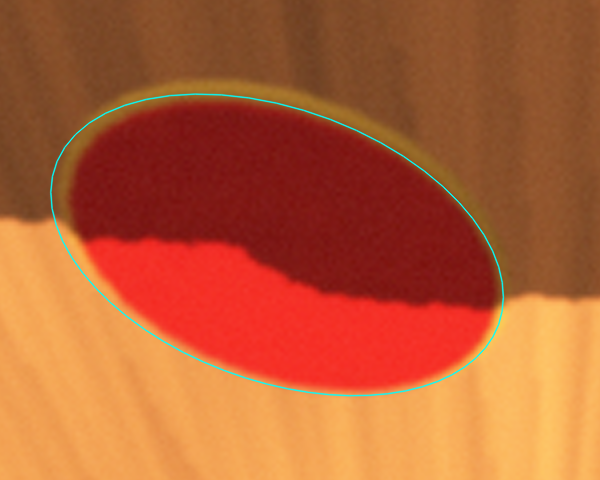

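```bash
python3 -c "
from h import *
o=ori(45,-75); c=np.array([.621,-.0195,.045])
plan(c-.07*o.apply([0,0,1]),o,n=15,step=25,ang=6)
plan(c+.019*o.apply([0,0,1]),o,n=15,step=25,ang=6)"
```

```text
at [0.5918 0.0772 0.1405] remaining tool mm [-2.6  4.1 68.9] deg [-0.7  0.9 -1.7] rows 3
-1,1,23,-0.2,0.3,-0.6,-1,1,23,-0.2,0.3,-0.6,-1,1,23,-0.2,0.3,-0.6
at [0.5918 0.0772 0.1405] remaining tool mm [ -1.2   5.1 157.9] deg [-0.7  0.9 -1.7] rows 7
-0,1,23,-0.1,0.1,-0.2,-0,1,23,-0.1,0.1,-0.2,-0,1,23,-0.1,0.1,-0.2,-0,1,23,-0.1,0.1,-0.2,-0,1,23,-0.1,0.1,-0.2
-0,1,23,-0.1,0.1,-0.2,-0,0,23,-0.1,0.1,-0.2
```

```bash
python3 -m creep '[-1,3,15,-0.2,0.3,-0.6,-1,2,25,-0.2,0.3,-0.6,-1,0,25,-0.2,0.3,-0.6,0,0,15,0,0,0]'
python3 -c "
from h import *
o=ori(45,-75); c=np.array([.621,-.0195,.045])
stat();plan(c+.019*o.apply([0,0,1]),o,n=15,step=20,ang=6)
s=snapshot('wrist'); J=s['color'][:,:,::-1].copy(); cv2.imwrite('pics/wrist3.png',J)
J=cv2.resize(J,None,fx=4,fy=4,interpolation=cv2.INTER_CUBIC);draw(s,J,circ(c,.032,.066),(0,255,0),4);draw(s,J,circ(c,.0255,0),(0,255,255),4);cv2.imwrite('pics/wrist3o.png',J[80*4:280*4,190*4:390*4][:,:800][:600] if 0 else cv2.resize(J[80*4:280*4,180*4:380*4],(600,600)))"
```

```text
clock: 5.47
tool_pos: [0.613, 0.0245, 0.0868]
eef_rot: [0.556, 0.739, -0.228, 0.303]
contact_force: [-1.4, -1.0, 0.8]
opening: 0.996
t 5.47 p [0.613  0.0245 0.0868] q [-0.09  1.13 -0.84  1.73  1.38  1.59 -1.29] F [-1.4 -1.   0.8] op 0.996 pitch 45.4 az -73.9 y [ 0.961  0.277 -0.   ]
at [0.613  0.0245 0.0868] remaining tool mm [-2.4 -4.7 80. ] deg [ 0.8 -0.4  0.8] rows 5
-0,-1,16,0.2,-0.1,0.2,-0,-1,16,0.2,-0.1,0.2,-0,-1,16,0.2,-0.1,0.2,-0,-1,16,0.2,-0.1,0.2,-0,-1,16,0.2,-0.1,0.2
```

View pics/wrist3o.png

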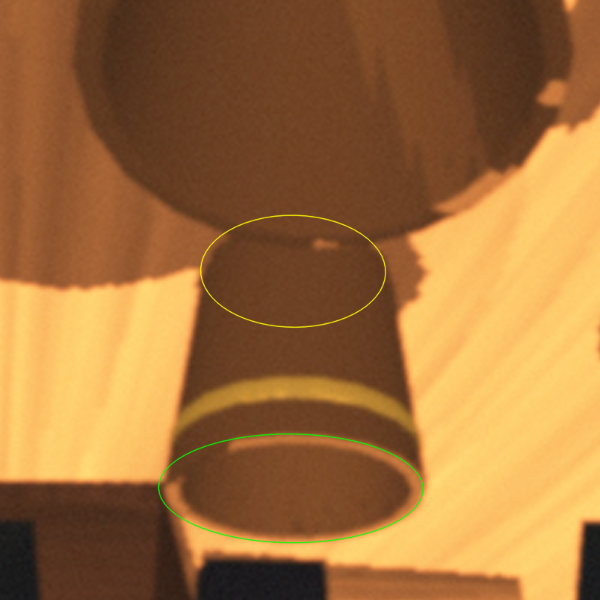

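View pics/wrist3.png

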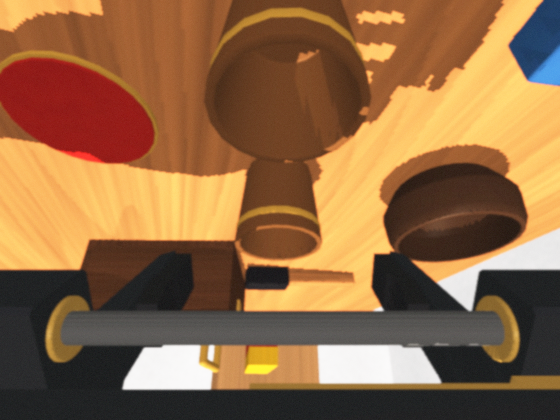

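```bash
python3 -m creep '[-1,-2,18,0.2,-0.1,0.2,0,-1,18,0.2,-0.1,0.2,0,-1,18,0.2,-0.1,0.2,0,0,16,0.1,0,0.1]'
python3 -c "
from h import *
o=ori(45,-75); c=np.array([.622,-.0195,.045])
stat();plan(c+.019*o.apply([0,0,1]),o,n=15,step=20,ang=6)"
```

```text
clock: 5.85
tool_pos: [0.6231, -0.0267, 0.0368]
eef_rot: [0.561, 0.735, -0.231, 0.303]
contact_force: [-0.6, -0.7, -1.0]
opening: 1.002
t 5.85 p [ 0.6231 -0.0267  0.0368] q [-0.02  1.2  -0.79  1.75  1.48  1.53 -1.32] F [-0.6 -0.7 -1. ] op 1.002 pitch 45.2 az -74.6 y [0.965 0.264 0.001]
at [ 0.6231 -0.0267  0.0368] remaining tool mm [-0.7  0.8  8.1] deg [ 0.3 -0.2  0.2] rows 1
-1,1,8,0.3,-0.2,0.2
```

```bash
python3 -m creep '[-1,1,8,0.2,-0.2,0.2,0,0,0,0,0,0]'
python3 -m creep '[0,0,0,0,0,0,0,0,0,0,0,0,0,0,0,0,0,0,0,0,0,0,0,0,0,0,0,0,0,0]' 30 35
python3 -c "
from h import *
stat()"
```

```text
clock: 6.02
tool_pos: [0.6252, -0.0371, 0.0293]
eef_rot: [0.563, 0.732, -0.235, 0.304]
contact_force: [0.2, 0.4, -0.8]
opening: 1.0
clock: 6.43
tool_pos: [0.6263, -0.0337, 0.03]
eef_rot: [0.563, 0.733, -0.232, 0.303]
contact_force: [-0.1, 0.0, -2.2]
opening: 0.687
t 6.43 p [ 0.6263 -0.0337  0.03  ] q [-0.01  1.21 -0.78  1.74  1.49  1.53 -1.31] F [-0.1  0.  -2.2] op 0.687 pitch 45.0 az -75.0 y [0.966 0.258 0.001]
```

```bash
python3 -m creep '[-7,0,-7,0,0,0,-18,0,-18,0,0,0,-20,0,-20,0,0,0,-20,0,-20,0,0,0,-20,0,-20,0,0,0]'
python3 -c "
from h import *
stat()
s=snapshot('wrist'); cv2.imwrite('pics/w4.png',s['color'][:,:,::-1])
s=snapshot('scene'); cv2.imwrite('pics/s4.png',s['color'][:,:,::-1])
o=ori(45,-50); plan(np.array([.513,.296,.19])+.019*o.apply([0,0,1]),o,n=15,step=30,ang=5)"
```

```text
clock: 6.85
tool_pos: [0.6216, -0.0314, 0.1475]
eef_rot: [0.56, 0.737, -0.235, 0.296]
contact_force: [0.1, -0.1, -2.2]
opening: 0.691
t 6.85 p [ 0.6216 -0.0314  0.1475] q [ 0.02  1.02 -0.86  1.75  1.35  1.58 -1.16] F [ 0.1 -0.1 -2.2] op 0.691 pitch 45.5 az -75.6 y [ 0.965  0.263 -0.014]
at [ 0.624  -0.0301  0.1512] remaining tool mm [ 219.   -16.  -250.3] deg [-17.7  -0.6 -17.4] rows 12
18,-1,-21,-1.5,-0.1,-1.4,18,-0,-21,-1.5,-0.1,-1.4,18,1,-21,-1.5,-0.1,-1.4,18,2,-21,-1.5,-0.1,-1.4,18,3,-21,-1.5,-0.1,-1.4
18,4,-21,-1.5,-0.1,-1.4,18,5,-21,-1.5,-0.1,-1.4,18,6,-21,-1.5,-0.1,-1.4,18,7,-20,-1.5,-0.1,-1.4,17,8,-20,-1.5,-0.1,-1.4
17,9,-20,-1.5,-0.1,-1.4,17,9,-20,-1.5,-0.1,-1.4
```

View pics/w4.png

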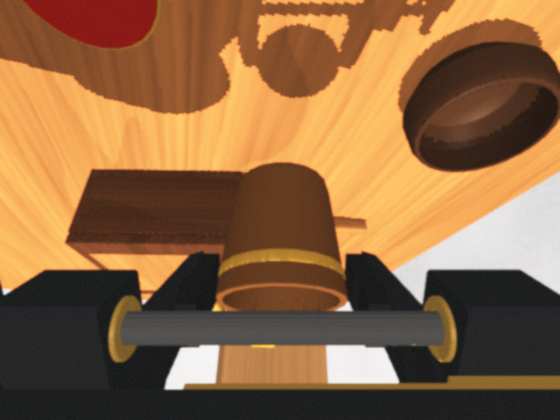

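View pics/s4.png

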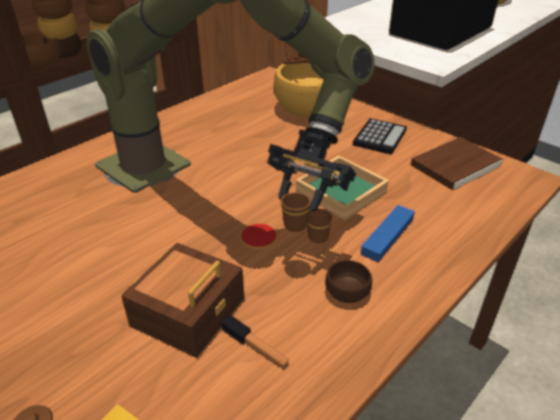

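```bash
python3 -m creep '[18,-1,-21,-1.5,-0.1,-1.4,18,0,-21,-1.5,-0.1,-1.4,18,1,-21,-1.5,-0.1,-1.4,18,2,-21,-1.5,-0.1,-1.4,18,3,-21,-1.5,-0.1,-1.4]'
python3 -m creep '[18,4,-21,-1.5,-0.1,-1.4,18,5,-21,-1.5,-0.1,-1.4,18,6,-21,-1.5,-0.1,-1.4,18,7,-20,-1.5,-0.1,-1.4,17,8,-20,-1.5,-0.1,-1.4]'
python3 -c "
from h import *
stat()
o=ori(25,-50); plan(np.array([.513,.296,.18])+.019*o.apply([0,0,1]),o,n=15,step=30,ang=5)"
```

```text
clock: 7.37
tool_pos: [0.5821, 0.0969, 0.1613]
eef_rot: [0.496, 0.779, -0.207, 0.324]
contact_force: [0.5, 1.0, -3.2]
opening: 0.686
clock: 7.78
tool_pos: [0.5361, 0.2365, 0.1657]
eef_rot: [0.419, 0.822, -0.177, 0.343]
contact_force: [0.1, -0.7, -3.1]
opening: 0.692
t 7.78 p [0.5361 0.2365 0.1657] q [-0.43  1.03 -0.95  1.77  1.29  1.7  -1.28] F [ 0.1 -0.7 -3.1] op 0.692 pitch 44.6 az -54.3 y [ 0.81   0.587 -0.003]
at [0.5361 0.2365 0.1657] remaining tool mm [ 26.8  17.4 -36.2] deg [ -3.5 -19.6  -2.2] rows 4
7,4,-9,-0.9,-4.9,-0.5,6,5,-10,-0.9,-4.9,-0.5,5,5,-10,-0.9,-4.9,-0.5,4,5,-10,-0.9,-4.9,-0.5
```

```bash
python3 -m creep '[7,4,-9,-0.9,-4.9,-0.5,6,5,-10,-0.9,-4.9,-0.5,5,5,-10,-0.9,-4.9,-0.5,4,5,-10,-0.9,-4.9,-0.5]'
cat > t4.py <<'E'
from h import *
# cup axis in tool frame at grasp p0=45: up
ut=ori(45).inv().apply([0,0,1])
for phi in(0,-60,-90,-100,-110,-120,-135,-150,-175):
    o=ori(6,-50,phi); u=o.apply(ut); d=np.array([0,0,-1.])-u*(-u[2]); d/=np.linalg.norm(d)
    lip=u*.021+d*.030
    print(phi,"tilt %.0f"%np.degrees(np.arccos(u[2])),"u",u.round(2),"lip-G mm",(lip*1000).round(0))
stat()
o=ori(6,-50,0); plan(np.array([.508,.286,.165])+.019*o.apply([0,0,1]),o,n=15,step=30,ang=5)
E
python3 t4.py
```

```text
clock: 8.12
tool_pos: [0.5213, 0.2902, 0.1716]
eef_rot: [0.356, 0.764, -0.222, 0.49]
contact_force: [0.4, 0.1, -4.0]
opening: 0.687
0 tilt 39 u [-0.4   0.48  0.78] lip-G mm [-23.  28.  -3.]
-60 tilt 65 u [0.04 0.9  0.43] lip-G mm [  1.  32. -18.]
-90 tilt 86 u [0.09 0.99 0.07] lip-G mm [  2.  23. -28.]
-100 tilt 93 u [ 0.07  1.   -0.05] lip-G mm [  1.  19. -31.]
-110 tilt 100 u [ 0.04  0.99 -0.17] lip-G mm [  1.  16. -33.]
-120 tilt 106 u [-0.01  0.96 -0.28] lip-G mm [ -0.  12. -35.]
-135 tilt 115 u [-0.1   0.9  -0.42] lip-G mm [ -1.   6. -36.]
-150 tilt 122 u [-0.22  0.82 -0.54] lip-G mm [ -0.   2. -37.]
-175 tilt 129 u [-0.45  0.63 -0.63] lip-G mm [  1.  -2. -37.]
t 8.12 p [0.5213 0.2902 0.1716] q [-0.71  1.15 -0.78  1.69  1.34  1.92 -1.39] F [ 0.4  0.1 -4. ] op 0.687 pitch 24.9 az -49.3 y [0.761 0.648 0.009]
at [0.5213 0.2902 0.1716] remaining tool mm [  2.  -13.1  15.8] deg [  0.6 -18.9  -0.4] rows 4
1,-3,4,0.1,-4.7,-0.1,1,-3,4,0.1,-4.7,-0.1,1,-3,4,0.1,-4.7,-0.1,1,-3,4,0.1,-4.7,-0.1
```

```bash
python3 -c "
from h import *
o=ori(6,-50,0); plan(np.array([.513,.268,.155])+.019*o.apply([0,0,1]),o,n=15,step=30,ang=5)"
```

```text
at [0.5213 0.2902 0.1716] remaining tool mm [  3.9 -21.   35.4] deg [  0.6 -18.9  -0.4] rows 4
1,-5,9,0.1,-4.7,-0.1,2,-5,9,0.1,-4.7,-0.1,2,-5,9,0.1,-4.7,-0.1,3,-5,8,0.1,-4.7,-0.1
```

```bash
python3 -m creep '[1,-5,9,0.1,-4.7,-0.1,2,-5,9,0.1,-4.7,-0.1,2,-5,9,0.1,-4.7,-0.1,3,-5,8,0.1,-4.7,-0.1]'
python3 -c "
from h import *
stat()
o=ori(6,-50,-60); plan(np.array([.513,.268,.155])+.019*o.apply([0,0,1]),o,n=15,step=30,ang=6)"
```

```text
clock: 8.45
tool_pos: [0.5208, 0.2635, 0.147]
eef_rot: [0.309, 0.677, -0.276, 0.608]
contact_force: [0.3, -0.5, -3.8]
opening: 0.692
t 8.45 p [0.5208 0.2635 0.147 ] q [-0.84  1.32 -0.57  1.68  1.36  2.04 -1.52] F [ 0.3 -0.5 -3.8] op 0.692 pitch 6.2 az -48.9 y [0.754 0.657 0.003]
at [0.5208 0.2635 0.147 ] remaining tool mm [-7.1 -3.2  9.7] deg [  1.1   0.3 -60. ] rows 11
-1,-0,1,0.1,0,-5.5,-1,-0,1,0.1,0,-5.5,-1,-0,1,0.1,0,-5.5,-1,-0,1,0.1,0,-5.5,-0,-1,1,0.1,0,-5.5
-0,-1,1,0.1,0,-5.5,-0,-1,1,0.1,0,-5.5,-0,-1,1,0.1,0,-5.5,-0,-1,1,0.1,0,-5.5,-0,-1,1,0.1,0,-5.5
-0,-1,1,0.1,0,-5.5
```

```bash
python3 -m creep '[-4,0,3,0.3,0,-6.5,-2,-1,3,0.3,0,-6.5,-2,-1,1,0.3,0,-6.5,-1,-1,1,0,0,-6.5,0,-1,1,0,0,-6.5]'
python3 -m creep '[0,0,0,0,0,-6.5,0,0,0,0,0,-6.5,0,0,0,0,0,-6.5,0,0,0,0,0,-6.5,0,0,0,0,0,-6.5]'
python3 -c "
from h import *
stat()
o=ori(6,-50,-90); plan(np.array([.513,.268,.155])+.019*o.apply([0,0,1]),o,n=15,step=30,ang=6)"
```

```text
clock: 8.87
tool_pos: [0.5211, 0.254, 0.1423]
eef_rot: [0.095, 0.739, -0.448, 0.495]
contact_force: [0.2, -0.2, -2.6]
opening: 0.689
clock: 9.28
tool_pos: [0.5189, 0.2548, 0.1342]
eef_rot: [-0.13, 0.738, -0.569, 0.338]
contact_force: [0.2, 0.3, -4.3]
opening: 0.687
t 9.28 p [0.5189 0.2548 0.1342] q [-0.81  1.34 -0.6   1.69  1.37  2.05 -0.34] F [ 0.2  0.3 -4.3] op 0.687 pitch 7.1 az -49.3 y [ 0.193  0.318 -0.928]
at [0.5189 0.2548 0.1342] remaining tool mm [-10.5 -16.6   2.7] deg [  1.2   0.5 -20.6] rows 4
-3,-4,1,0.3,0.1,-5.2,-2,-4,1,0.3,0.1,-5.2,-2,-5,1,0.3,0.1,-5.2,-1,-5,1,0.3,0.1,-5.2
```

```bash
python3 -m creep '[-6,-10,1,0.3,0.1,-4,-6,-10,1,0.3,0.1,-5,-4,-8,1,0.3,0.1,-5]'
python3 -c "
from h import *
stat()
o=ori(6,-50,-120); plan(np.array([.513,.268,.158])+.019*o.apply([0,0,1]),o,n=15,step=30,ang=6)"
```

```text
clock: 9.53
tool_pos: [0.5272, 0.255, 0.1589]
eef_rot: [-0.224, 0.713, -0.612, 0.258]
contact_force: [0.2, 0.2, -4.7]
opening: 0.69
t 9.53 p [0.5272 0.255  0.1589] q [-0.8   1.3  -0.59  1.69  1.36  2.05 -0.03] F [ 0.2  0.2 -4.7] op 0.69 pitch 6.8 az -49.7 y [-0.004  0.151 -0.989]
at [0.5272 0.255  0.1589] remaining tool mm [2.7 2.7 0.1] deg [  0.7   0.5 -35.4] rows 6
0,0,0,0.1,0.1,-5.9,0,0,0,0.1,0.1,-5.9,0,1,0,0.1,0.1,-5.9,0,1,0,0.1,0.1,-5.9,0,1,0,0.1,0.1,-5.9
0,1,0,0.1,0.1,-5.9
```

```bash
python3 -m creep '[0,-1,0,0.1,0,-4,0,-1,0,0,0,-4,0,-1,0,0,0,-4,0,-1,0,0,0,-4,0,-1,0,0,0,-4]'
python3 -m creep '[0,-1,0,0.1,0,-4,0,-1,0,0,0,-4,0,-1,0,0,0,-4,0,-1,0,0,0,-4,0,-1,0,0,0,-4]'
python3 -c "
from h import *
stat()
s=snapshot('top'); cv2.imwrite('pics/top5.png',s['color'][:,:,::-1])
s=snapshot('scene'); cv2.imwrite('pics/s5.png',s['color'][:,:,::-1])
o=ori(6,-50,-175); plan(np.array([.513,.268,.158])+.019*o.apply([0,0,1]),o,n=15,step=30,ang=6)"
```

```text
clock: 9.95
tool_pos: [0.5265, 0.2562, 0.1583]
eef_rot: [-0.354, 0.663, -0.645, 0.141]
contact_force: [0.3, 0.8, -3.9]
opening: 0.692
clock: 10.37
tool_pos: [0.5264, 0.2583, 0.1554]
eef_rot: [0.474, -0.588, 0.655, -0.02]
contact_force: [0.3, 0.3, -3.0]
opening: 0.691
t 10.37 p [0.5264 0.2583 0.1554] q [-0.79  1.3  -0.62  1.69  1.37  2.05  0.71] F [ 0.3  0.3 -3. ] op 0.691 pitch 8.1 az -49.3 y [-0.531 -0.308 -0.79 ]
at [0.5265 0.2582 0.1556] remaining tool mm [3.7 1.8 2.6] deg [  0.4   2.2 -48. ] rows 9
0,0,0,0,0.2,-5.3,0,0,0,0,0.2,-5.3,0,0,0,0,0.2,-5.3,0,0,0,0,0.2,-5.3,0,0,0,0,0.2,-5.3
0,0,0,0,0.2,-5.3,0,0,0,0,0.2,-5.3,0,0,0,0,0.2,-5.3,0,0,0,0,0.2,-5.3
```

View pics/top5.png

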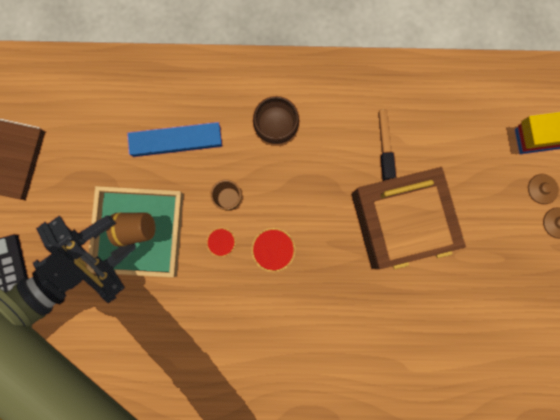

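View pics/s5.png

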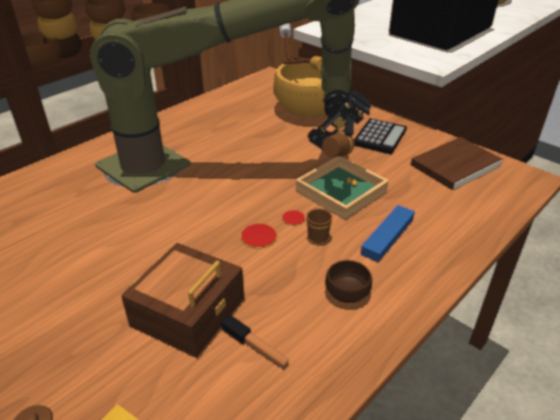

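Two or so bells are already in the tray at (352,181) in the scene view. The cup's mouth, at (112,230) in the top view, is over the tray. I'll keep tipping.

```bash
python3 -m creep '[1,-1,0,0,0,-5,1,-1,0,0,-0.2,-5,1,-1,0,0,-0.2,-5,0,-1,0,0,-0.2,-5,0,-1,0,0,-0.2,-5]'
python3 -m creep '[0,-1,0,0,0,-5,0,-1,0,0,-0.2,-5,-1,0,0,0,-0.2,-5,-1,0,0,0,0,-5,0,0,0,0,0,0]'
python3 -c "
from h import *
stat()
s=snapshot('scene'); cv2.imwrite('pics/s6.png',cv2.resize(s['color'][90:230,250:430,::-1],None,fx=4,fy=4,interpolation=cv2.INTER_CUBIC))"
```

```text
clock: 10.88
tool_pos: [0.5267, 0.2591, 0.1567]
eef_rot: [0.598, -0.47, 0.638, 0.119]
contact_force: [0.4, 0.3, -2.1]
opening: 0.688
clock: 11.3
tool_pos: [0.5273, 0.2613, 0.152]
eef_rot: [0.677, -0.357, 0.602, 0.228]
contact_force: [0.4, 0.1, -3.4]
opening: 0.684
t 11.30 p [0.5273 0.2613 0.152 ] q [-0.77  1.29 -0.66  1.7   1.39  2.06  1.51] F [ 0.4  0.1 -3.4] op 0.684 pitch 9.8 az -48.5 y [-0.757 -0.642 -0.121]
```

View pics/s6.png

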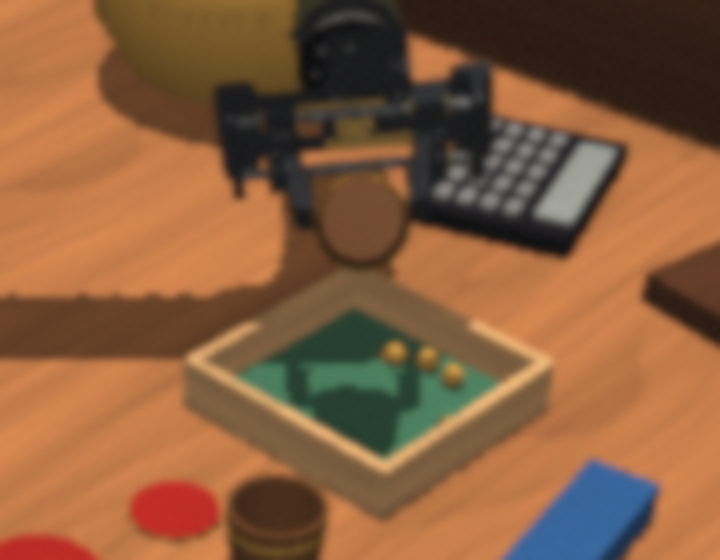

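```bash
python3 -c "
from h import *
p,r=tcp(); ut=ori(45).inv().apply([0,0,1]); u=r.apply(ut); print('tilt',np.degrees(np.arccos(u[2])),u)
s=snapshot('top'); cv2.imwrite('pics/t6.png',cv2.resize(s['color'][160:300,40:220,::-1],None,fx=4,fy=4,interpolation=cv2.INTER_CUBIC))
o=ori(4,-50,-178); plan(np.array([.513,.268,.155])+.019*o.apply([0,0,1]),o,n=15,step=30,ang=6)"
```

```text
tilt 124.78353269437149 [-0.47432026  0.67050404 -0.57047754]
at [0.5273 0.2613 0.1524] remaining tool mm [2.9 6.5 4.2] deg [-1.   5.9 -5.1] rows 2
1,3,2,-0.5,3,-2.6,1,3,2,-0.5,3,-2.6
```

View pics/t6.png

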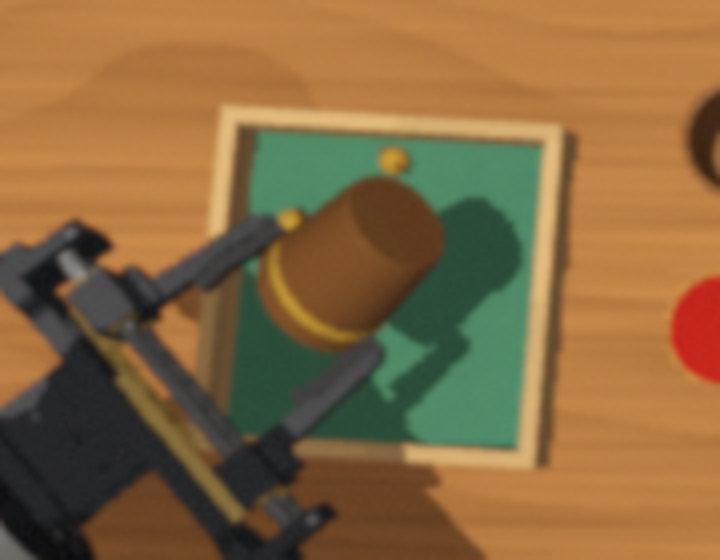

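```bash
python3 -m creep '[1,3,2,-0.5,4,-3,1,3,2,-0.5,4,-3,0,0,0,0,3,-3,0,0,0,0,0,0,0,0,0,0,0,0]'
python3 -c "
from h import *
stat()
p,r=tcp(); ut=ori(45).inv().apply([0,0,1]); u=r.apply(ut); print('tilt',np.degrees(np.arccos(u[2])),u)
s=snapshot('scene'); cv2.imwrite('pics/s7.png',cv2.resize(s['color'][90:230,250:430,::-1],None,fx=4,fy=4,interpolation=cv2.INTER_CUBIC))
print(find_in('bell0','scene'))"
```

```text
clock: 11.82
tool_pos: [0.5249, 0.2545, 0.1529]
eef_rot: [0.637, -0.29, 0.644, 0.31]
contact_force: [-0.8, 1.3, -2.8]
opening: 0.688
t 11.82 p [0.5249 0.2545 0.1529] q [-0.88  1.36 -0.46  1.64  1.34  2.07  1.64] F [-0.8  1.3 -2.8] op 0.688 pitch -1.3 az -50.1 y [-0.768 -0.64   0.021]
tilt 136.2394728272511 [-0.45460151  0.52125937 -0.7222369 ]
[]
```

View pics/s7.png

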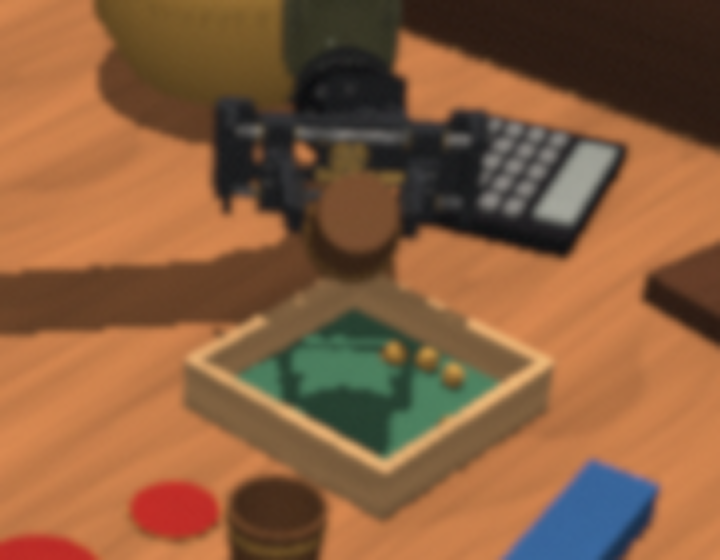

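```bash
python3 -m creep '[15,0,-8,0,-2,0,25,0,-18,0,-3,0,25,0,-25,0,-3,0,25,0,-25,0,-3,2,20,0,-25,0,-2,4]'
python3 -c "
from h import *
stat()
s=snapshot('top'); cv2.imwrite('pics/t8.png',cv2.resize(s['color'][160:300,40:220,::-1],None,fx=4,fy=4,interpolation=cv2.INTER_CUBIC))
print(find_in('bell0','top'))"
```

```text
clock: 12.33
tool_pos: [0.4682, 0.3212, 0.2709]
eef_rot: [0.69, -0.362, 0.577, 0.246]
contact_force: [-0.3, 0.2, -2.2]
opening: 0.692
t 12.33 p [0.4682 0.3212 0.2709] q [-0.93  1.07 -0.61  1.62  1.19  2.06  1.72] F [-0.3  0.2 -2.2] op 0.692 pitch 12.4 az -50.8 y [-0.783 -0.617 -0.079]
[{'xy': [112.3, 212.4], 'score': 0.57}, {'xy': [109.5, 229.6], 'score': 0.56}, {'xy': [137.2, 199.2], 'score': 0.38}]
```

View pics/t8.png

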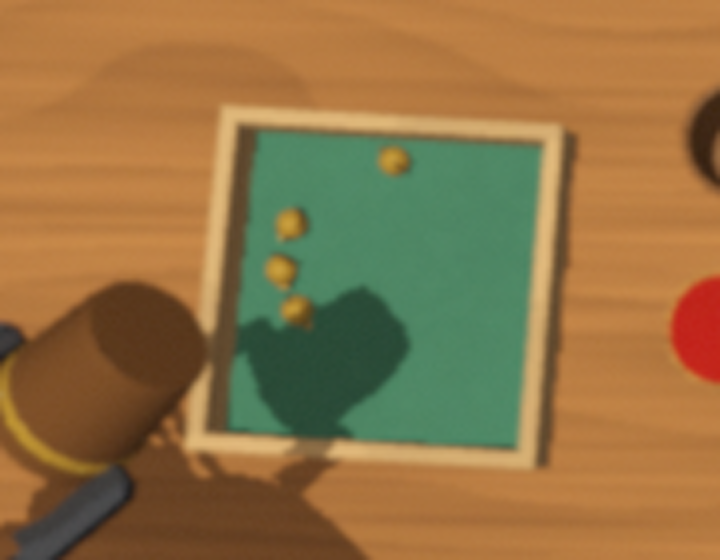

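All four bells are in the tray, at crop (393,160), (290,222), (281,270) and (296,310). Now I'll roll the cup back upright while heading for the pad.

```bash
python3 -m creep '[4,0,0,0,0,7,4,0,0,0,0,7,4,0,0,0,0,7,4,0,0,0,0,7,4,0,0,0,0,7]'
python3 -m creep '[0,-2,0,0,0,7,0,-2,0,0,0,7,0,-2,0,0,0,7,0,-2,0,0,0,7,0,-2,0,0,0,7]'
python3 -m creep '[0,-2,0,0,0,7,0,-2,0,0,0,7,0,-2,0,0,0,7,0,-2,0,0,0,7,0,-2,0,0,0,7]'
python3 -c "
from h import *
stat()
o=ori(45,-80); g=np.array([.481,.08,.19])+.019*o.apply([0,0,1]); plan(g,o,n=15,step=30,ang=6)"
```

```text
clock: 12.85
tool_pos: [0.4655, 0.3145, 0.293]
eef_rot: [0.547, -0.558, 0.621, 0.055]
contact_force: [0.1, -0.7, -2.9]
opening: 0.693
clock: 13.27
tool_pos: [0.4731, 0.3108, 0.3002]
eef_rot: [-0.348, 0.699, -0.609, 0.137]
contact_force: [0.0, 1.0, -3.0]
opening: 0.69
clock: 13.68
tool_pos: [0.4763, 0.3029, 0.3084]
eef_rot: [-0.114, 0.772, -0.54, 0.316]
contact_force: [-0.1, 1.4, -2.1]
opening: 0.688
t 13.68 p [0.4763 0.3029 0.3084] q [-1.03  0.95 -0.35  1.66  1.1   1.87 -0.04] F [-0.1  1.4 -2.1] op 0.688 pitch 12.6 az -51.3 y [ 0.165  0.392 -0.905]
at [0.4763 0.3029 0.3084] remaining tool mm [164.5  27.9 212.9] deg [ 3.7 44.  79. ] rows 16
10,2,13,0.2,2.8,4.9,10,1,14,0.2,2.8,4.9,9,0,14,0.2,2.8,4.9,8,-1,15,0.2,2.8,4.9,8,-1,15,0.2,2.8,4.9
7,-2,15,0.2,2.8,4.9,6,-2,16,0.2,2.8,4.9,5,-3,16,0.2,2.8,4.9,4,-3,16,0.2,2.8,4.9,3,-3,16,0.2,2.8,4.9
2,-3,16,0.2,2.8,4.9,1,-3,17,0.2,2.8,4.9,-0,-3,17,0.2,2.8,4.9,-1,-3,17,0.2,2.8,4.9,-3,-3,16,0.2,2.8,4.9
```

```bash
python3 -m creep '[10,2,13,0.2,2.8,4.9,10,1,14,0.2,2.8,4.9,9,0,14,0.2,2.8,4.9,8,-1,15,0.2,2.8,4.9,8,-1,15,0.2,2.8,4.9]'
python3 -m creep '[7,-2,15,0.2,2.8,4.9,6,-2,16,0.2,2.8,4.9,5,-3,16,0.2,2.8,4.9,4,-3,16,0.2,2.8,4.9,3,-3,16,0.2,2.8,4.9]'
python3 -c "
from h import *
stat()
o=ori(45,-80); g=np.array([.481,.05,.16])+.019*o.apply([0,0,1]); plan(g,o,n=15,step=30,ang=6)"
```

```text
clock: 14.1
tool_pos: [0.4765, 0.2259, 0.263]
eef_rot: [0.132, 0.807, -0.472, 0.329]
contact_force: [0.2, 0.1, -2.7]
opening: 0.694
clock: 14.52
tool_pos: [0.4758, 0.1451, 0.2157]
eef_rot: [0.373, 0.786, -0.376, 0.318]
contact_force: [0.4, 0.8, -3.3]
opening: 0.69
t 14.52 p [0.4758 0.1451 0.2157] q [-0.78  0.89 -0.24  1.78  0.86  1.48 -0.87] F [ 0.4  0.8 -3.3] op 0.69 pitch 31.0 az -75.2 y [ 0.826  0.439 -0.355]
at [0.4758 0.1451 0.2157] remaining tool mm [ 12.5 -16.8 127. ] deg [ 0.8 14.7 27.3] rows 6
2,-3,21,0.1,2.4,4.5,1,-3,21,0.1,2.4,4.5,-0,-3,21,0.1,2.4,4.5,-1,-3,21,0.1,2.4,4.5,-2,-3,21,0.1,2.4,4.5
-4,-2,21,0.1,2.4,4.5
```

```bash
python3 -m creep '[2,-3,21,0.1,2.4,4.5,1,-3,21,0.1,2.4,4.5,0,-3,21,0.1,2.4,4.5,-1,-3,21,0.1,2.4,4.5,-2,-3,21,0.1,2.4,4.5]'
python3 -c "
from h import *
stat()
o=ori(45,-80); g=np.array([.481,.006,.13])+.019*o.apply([0,0,1]); plan(g,o,n=15,step=20,ang=6)"
```

```text
clock: 14.93
tool_pos: [0.4793, 0.048, 0.1547]
eef_rot: [0.57, 0.718, -0.265, 0.298]
contact_force: [0.9, -0.2, -3.0]
opening: 0.686
t 14.93 p [0.4793 0.048  0.1547] q [-0.59  0.84 -0.17  1.97  0.91  1.12 -1.27] F [ 0.9 -0.2 -3. ] op 0.686 pitch 43.0 az -80.1 y [ 0.977  0.21  -0.041]
at [0.4793 0.048  0.1547] remaining tool mm [-9.3 -6.1 66.3] deg [-0.1  2.   3.2] rows 4
-2,-2,17,-0,0.5,0.8,-2,-1,17,-0,0.5,0.8,-3,-1,17,-0,0.5,0.8,-3,-1,17,-0,0.5,0.8
```

```bash
python3 -m creep '[-2,-2,17,0,0.5,0.8,-2,-1,17,0,0.5,0.8,-3,-1,17,0,0.5,0.8,-3,-1,15,0,0.5,0.8,0,0,0,0,0,0]'
cat > t5.py <<'E'
from h import *
import sys
stat(); tag=sys.argv[1]
p,r=tcp(); o=ori(45,-80)
# cup pose in tool from grasp: grasp TCP (.6263,-.0337,.0300) p45 az-75, cup foot (.622,-.0195,0)
rg=ori(45,-75); f=rg.inv().apply(np.array([.622,-.0195,0])-np.array([.6263,-.0337,.030])); ut=rg.inv().apply([0,0,1])
c=p+r.apply(f); u=r.apply(ut); print("foot",c.round(4),"u",u.round(3))
for n in("wrist","scene","top"):
    s=snapshot(n); I=s["color"][:,:,::-1].copy(); k=4
    J=cv2.resize(I,None,fx=k,fy=k,interpolation=cv2.INTER_CUBIC)
    def C(h,rad):
        a=np.linspace(0,2*np.pi,60); e1=np.cross(u,[1,0,0]);e1/=np.linalg.norm(e1);e2=np.cross(u,e1)
        return c+u*h+rad*(np.cos(a)[:,None]*e1+np.sin(a)[:,None]*e2)
    draw(s,J,C(.066,.032),(0,255,0),k);draw(s,J,C(0,.0255),(0,255,255),k);draw(s,J,circ((.481,.006),.047,.005),(255,255,0),k)
    q=proj(s,[c])[0]; x,y=int(q[0]),int(q[1]); x=np.clip(x,75,485);y=np.clip(y,65,355)
    cv2.imwrite(f'pics/{tag}_{n}.png',J[(y-65)*4:(y+65)*4,(x-75)*4:(x+75)*4])
g=np.array([.481,.006,.050])+.019*o.apply([0,0,1]); plan(g,o,n=15,step=20,ang=6)
E
python3 t5.py a
```

```text
clock: 15.35
tool_pos: [0.4796, -0.0234, 0.1165]
eef_rot: [0.602, 0.699, -0.252, 0.292]
contact_force: [-1.6, 0.1, -2.7]
opening: 0.693
t 15.35 p [ 0.4796 -0.0234  0.1165] q [-0.5   0.88 -0.11  2.08  1.05  0.95 -1.41] F [-1.6  0.1 -2.7] op 0.693 pitch 44.7 az -81.5 y [ 0.989  0.148 -0.   ]
foot [ 0.4769 -0.0089  0.0864] u [-0.001  0.006  1.   ]
at [ 0.4813 -0.0176  0.1163] remaining tool mm [63.4  3.4 49.3] deg [-0.7  0.  -0.9] rows 5
13,1,10,-0.1,0,-0.2,13,1,10,-0.1,0,-0.2,13,1,10,-0.1,0,-0.2,13,1,10,-0.1,0,-0.2,13,1,10,-0.1,0,-0.2
```

View pics/a_scene.png

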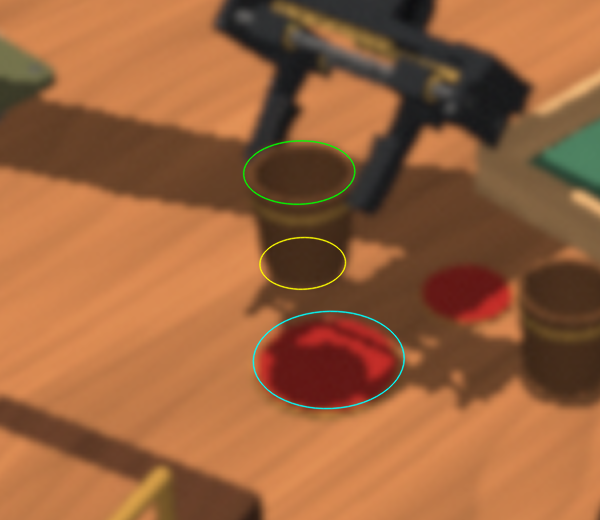

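View pics/a_wrist.png

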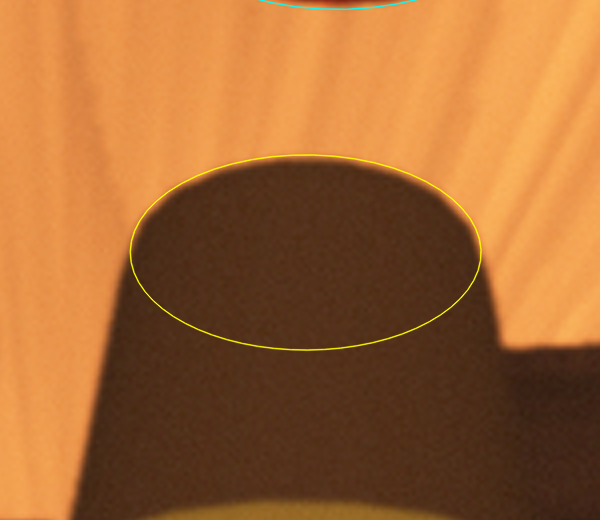

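View pics/a_top.png

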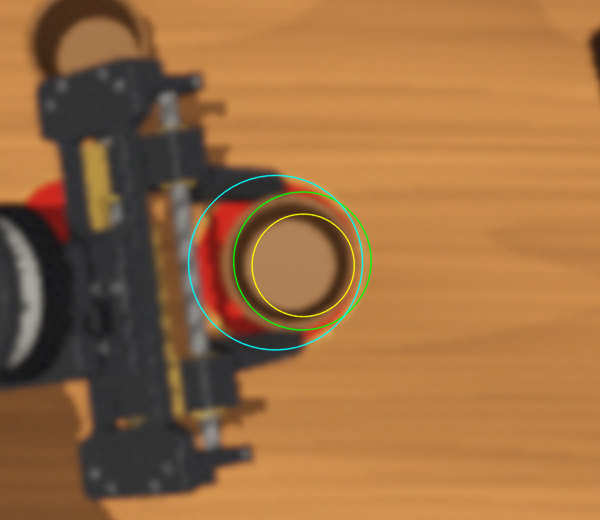

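```bash
cat > t6.py <<'E'
from h import *
import sys
h=float(sys.argv[1]); o=ori(45,-80)
rg=ori(45,-75); f=rg.inv().apply(np.array([.622,-.0195,0])-np.array([.6263,-.0337,.030]))
p,r=tcp(); print("foot now",(p+r.apply(f)).round(4)); stat()
plan(np.array([.481,.006,.005+h])-o.apply(f),o,step=15,ang=6)
E
python3 t6.py .015
```

```text
foot now [ 0.4786 -0.003   0.0863]
t 15.50 p [ 0.4813 -0.0176  0.1163] q [-0.5   0.88 -0.12  2.08  1.05  0.95 -1.4 ] F [ 0.3  0.4 -3.1] op 0.688 pitch 45.0 az -81.0 y [0.988 0.154 0.003]
at [ 0.4813 -0.0176  0.1163] remaining tool mm [52.9  4.  40.8] deg [-0.7  0.  -0.9] rows 5
11,1,8,-0.1,0,-0.2,11,1,8,-0.1,0,-0.2,11,1,8,-0.1,0,-0.2,11,1,8,-0.1,0,-0.2,11,1,8,-0.1,0,-0.2
```

```bash
python3 -m creep '[11,1,8,-0.1,0,-0.2,11,1,8,-0.1,0,-0.2,11,1,8,-0.1,0,-0.2,11,1,8,-0.1,0,-0.2,0,0,0,0,0,0]'
python3 t5.py b | head -3; python3 t6.py 0.001
```

```text
clock: 15.92
tool_pos: [0.4868, 0.001, 0.0596]
eef_rot: [0.594, 0.71, -0.241, 0.292]
contact_force: [0.7, 0.5, -3.2]
opening: 0.686
t 15.92 p [0.4868 0.001  0.0596] q [-0.53  0.99 -0.11  2.05  1.11  0.9  -1.5 ] F [ 0.7  0.5 -3.2] op 0.686 pitch 45.5 az -79.5 y [0.984 0.178 0.004]
foot [0.4837 0.0158 0.0297] u [-0.002 -0.009  1.   ]
at [ 0.4871 -0.0009  0.0623] remaining tool mm [14.1 -5.  22.2] deg [ 0.3 -0.4 -0.1] rows 2
foot now [0.4842 0.0138 0.0324]
t 16.07 p [ 0.4871 -0.0009  0.0623] q [-0.53  0.98 -0.11  2.06  1.11  0.9  -1.5 ] F [ 0.3  0.3 -2.5] op 0.689 pitch 45.4 az -79.5 y [0.984 0.176 0.006]
at [ 0.4871 -0.0009  0.0623] remaining tool mm [13.5 -4.5 23.6] deg [ 0.3 -0.4 -0.1] rows 2
7,-2,12,0.2,-0.2,-0.1,7,-2,12,0.2,-0.2,-0.1
```

View pics/b_scene.png

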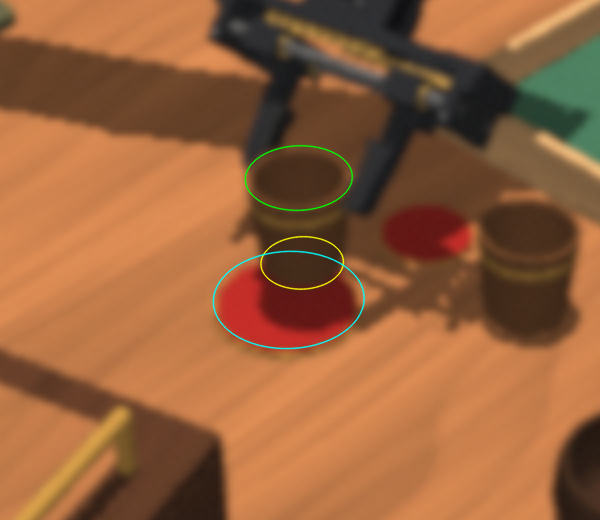

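View pics/b_top.png

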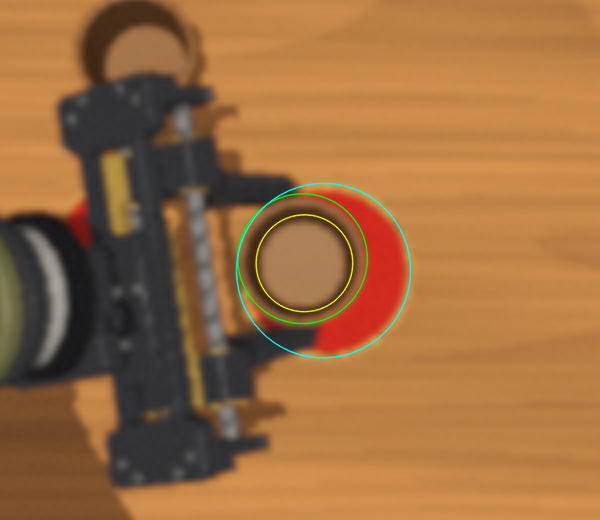

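View pics/b_wrist.png

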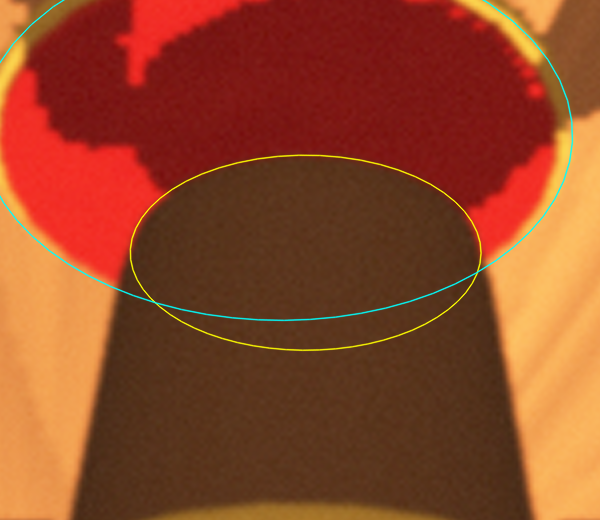

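```bash
sed -i 's/o=ori(45,-80)/o=ori(45,-66)/' t5.py t6.py; python3 t6.py 0.025; python3 -c "
from h import *
s=snapshot('top'); c=unproj(s,(227.5,195.5),.066); print(c)
import cv2"
```

```text
foot now [0.4842 0.0138 0.0324]
t 16.07 p [ 0.4871 -0.0009  0.0623] q [-0.53  0.98 -0.11  2.06  1.11  0.9  -1.5 ] F [ 0.3  0.3 -2.5] op 0.689 pitch 45.4 az -79.5 y [0.984 0.176 0.006]
at [ 0.4871 -0.0009  0.0623] remaining tool mm [-2.9 -0.8  6.2] deg [ -9.5  -0.3 -10.1] rows 3
-1,-0,2,-3.2,-0.1,-3.4,-1,-0,2,-3.2,-0.1,-3.4,-1,-1,2,-3.2,-0.1,-3.4
[0.58765389 0.09966241 0.066     ]
```

```bash
python3 -m creep '[-1,0,2,-3.2,-0.1,-3.4,-1,0,2,-3.2,-0.1,-3.4,-1,-1,2,-3.2,-0.1,-3.4,0,0,0,0,0,0]'
python3 t6.py 0.008
```

```text
clock: 16.45
tool_pos: [0.4908, -0.0069, 0.0634]
eef_rot: [0.5, 0.777, -0.204, 0.324]
contact_force: [-1.2, -1.1, -3.3]
opening: 0.689
foot now [0.4844 0.0065 0.0334]
t 16.45 p [ 0.4908 -0.0069  0.0634] q [-0.58  0.98 -0.07  2.24  1.46  0.83 -1.7 ] F [-1.2 -1.1 -3.3] op 0.689 pitch 45.0 az -65.0 y [0.909 0.416 0.008]
at [ 0.4908 -0.0069  0.0634] remaining tool mm [15.1 -3.4 13.7] deg [ 0.7 -0.   0.1] rows 2
8,-2,7,0.4,-0,0.1,8,-2,7,0.4,-0,0.1
```

```bash
python3 -m creep '[5,-1,5,0.4,0,0.1,5,-1,5,0.3,0,0,4,-1,3,0,0,0,0,0,0,0,0,0]'
python3 t6.py 0.000
```

```text
clock: 16.78
tool_pos: [0.4902, -0.0064, 0.044]
eef_rot: [0.507, 0.773, -0.207, 0.322]
contact_force: [-0.3, -0.3, -3.1]
opening: 0.69
foot now [0.484  0.0071 0.014 ]
t 16.78 p [ 0.4902 -0.0064  0.044 ] q [-0.58  1.02 -0.07  2.22  1.47  0.83 -1.73] F [-0.3 -0.3 -3.1] op 0.69 pitch 45.0 az -66.0 y [0.916 0.4   0.006]
at [ 0.4902 -0.0064  0.044 ] remaining tool mm [ 6.5 -2.9  6.2] deg [-0.  -0.  -0.5] rows 1
7,-3,6,-0,-0,-0.5
```

```bash
python3 -m creep '[2,-3,2,0,0,0,2,-1,2,0,0,0,1,0,1,0,0,0,1,0,1,0,0,0]'
python3 t6.py 0.000; python3 t5.py c|head -3
```

```text
clock: 17.12
tool_pos: [0.488, -0.0082, 0.035]
eef_rot: [0.508, 0.771, -0.207, 0.323]
contact_force: [-2.8, 4.8, 14.2]
opening: 0.688
foot now [0.482  0.0052 0.005 ]
t 17.12 p [ 0.488  -0.0082  0.035 ] q [-0.58  1.05 -0.07  2.22  1.5   0.83 -1.77] F [-2.8  4.8 14.2] op 0.688 pitch 44.9 az -66.0 y [0.917 0.398 0.009]
at [ 0.488  -0.0082  0.035 ] remaining tool mm [ 0.7 -0.2 -0.7] deg [ 0.   0.1 -0.7] rows 1
1,-0,-1,0,0.1,-0.7
t 17.12 p [ 0.488  -0.0082  0.035 ] q [-0.58  1.05 -0.07  2.22  1.5   0.83 -1.77] F [-2.8  4.8 14.2] op 0.688 pitch 44.9 az -66.0 y [0.917 0.398 0.009]
foot [0.482  0.0052 0.005 ] u [-0.009 -0.001  1.   ]
at [ 0.4878 -0.008   0.0351] remaining tool mm [ 0.5 -0.6 -2.5] deg [ 0.   0.1 -0.7] rows 1
```

View pics/c_scene.png

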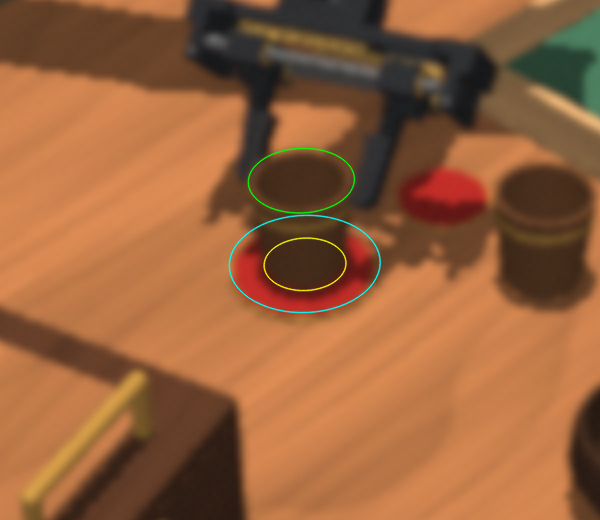

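View pics/c_top.png

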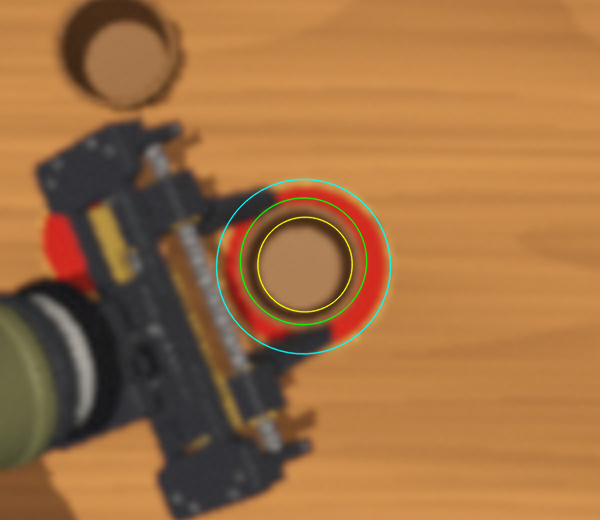

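The cup is touching down (14 N up), centred on the pad and clear of cup2. I'll ease off and release.

```bash
python3 -m creep '[-0.5,0,-0.5,0,0,0]' 
python3 -m creep '[0,0,0,0,0,0,0,0,0,0,0,0,0,0,0,0,0,0,0,0,0,0,0,0,0,0,0,0,0,0]' 88
python3 -c "
from h import *
stat()
s=snapshot('wrist'); cv2.imwrite('pics/w9.png',s['color'][:,:,::-1])"
```

```text
clock: 17.35
tool_pos: [0.4878, -0.008, 0.0358]
eef_rot: [0.508, 0.771, -0.207, 0.323]
contact_force: [-0.5, 0.8, -2.5]
opening: 0.69
clock: 17.77
tool_pos: [0.4885, -0.0093, 0.0369]
eef_rot: [0.508, 0.77, -0.207, 0.324]
contact_force: [0.3, 0.6, -0.9]
opening: 0.998
t 17.77 p [ 0.4885 -0.0093  0.0369] q [-0.58  1.04 -0.07  2.23  1.49  0.83 -1.77] F [ 0.3  0.6 -0.9] op 0.998 pitch 44.7 az -66.0 y [0.918 0.397 0.011]
```

View pics/w9.png

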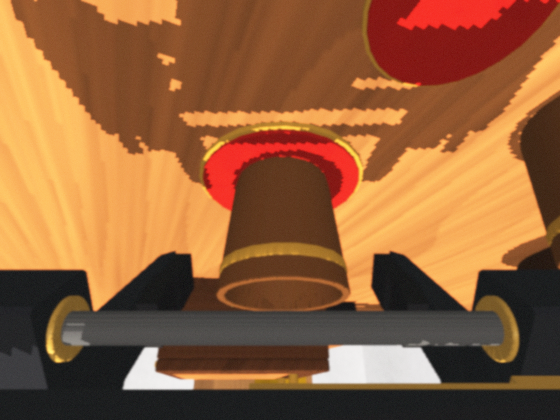

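Cup stands upright and free on the pad. I'll retreat, and check the IK for the lid phase meanwhile.

```bash
python3 -m creep '[0,0,-15,0,0,0,0,0,-25,0,0,0,0,0,-30,0,0,0,0,0,-30,0,0,0,0,0,-25,0,0,0]'
cat > t7.py <<'E'
from ik import *
from h import *
from t2 import path
yaw=.259; ex=np.array([np.cos(yaw),np.sin(yaw),0]); ey=np.array([-np.sin(yaw),np.cos(yaw),0]); ez=np.array([0,0,1.])
C=np.array([.546,-.272,0]); H=C-.085*ex+.08*ez
def lid(th):
    r=R.from_rotvec(-ey*th); return H+r.apply(.14*ex+.047*ez), r
base=lambda flip: R.from_matrix(np.c_[np.cross(ex*flip,-ez),ex*flip,-ez])
def W(flip,frac=1.):
    o=base(flip); w=[("above",lid(0)[0]+[0,0,.1],o),("bar",lid(0)[0],o)]
    for d in(10,20,30,40):
        g,r=lid(np.radians(d)); w.append((f"lid{d}",g,R.from_rotvec(-ey*np.radians(d)*frac)*o))
    return w
if __name__=="__main__":
    q=get_state()["q"]; print(lid(0)[0],lid(np.radians(40))[0])
    for f in(1,-1):
        for fr in (1,.5): print(f,fr); path(q,W(f,fr))
    s=snapshot('top'); cv2.imwrite('pics/t10.png',s['color'][:,:,::-1])
E
python3 t7.py
```

```text
clock: 18.23
tool_pos: [0.4497, 0.0678, 0.126]
eef_rot: [0.51, 0.768, -0.214, 0.324]
contact_force: [0.2, 0.9, -0.0]
opening: 1.0
[ 0.59916556 -0.25791373  0.127     ] [ 0.53830086 -0.2740399   0.20599435]
1 1
above [ 0.64  0.78 -0.6   1.47  0.48  1.05  0.19] err 0.0000 0.0 maxstep 0.29 maxerr 0.0000
bar [ 0.61  0.89 -0.54  1.55  0.56  0.86  0.12] err 0.0000 0.0 maxstep 0.02 maxerr 0.0000
lid10 [ 0.73  0.82 -0.6   1.71  0.57  0.64  0.13] err 0.0000 0.0 maxstep 0.03 maxerr 0.0000
lid20 [ 0.86  0.76 -0.66  1.85  0.58  0.41  0.16] err 0.0000 0.0 maxstep 0.03 maxerr 0.0000
lid30 [ 1.    0.75 -0.72  1.99  0.61  0.18  0.2 ] err 0.0000 0.0 maxstep 0.03 maxerr 0.0000
lid40 [ 1.28  0.87 -1.05  2.11  1.68  0.2  -0.74] err 0.0000 0.0 maxstep 0.23 maxerr 0.0000
1 0.5
above [ 0.64  0.78 -0.6   1.47  0.48  1.05  0.19] err 0.0000 0.0 maxstep 0.29 maxerr 0.0000
bar [ 0.61  0.89 -0.54  1.55  0.56  0.86  0.12] err 0.0000 0.0 maxstep 0.02 maxerr 0.0000
lid10 [ 0.68  0.83 -0.58  1.64  0.56  0.76  0.13] err 0.0000 0.0 maxstep 0.01 maxerr 0.0000
lid20 [ 0.76  0.78 -0.62  1.72  0.55  0.66  0.16] err 0.0000
[... 629 characters left out ...]
4  2.58] err 0.0021 1.8 maxstep 0.03 maxerr 0.0021
lid40 [ 1.4   1.06 -1.39  2.1   1.6   0.54  2.54] err 0.0000 0.0 maxstep 0.03 maxerr 0.0000
-1 0.5
above [ 0.89  1.02 -1.39  1.65  1.19  1.39  2.58] err 0.0160 12.2 maxstep 0.95 maxerr 0.0160
bar [ 0.9   1.2  -1.39  1.68  1.32  1.37  2.58] err 0.0109 8.4 maxstep 0.02 maxerr 0.0109
lid10 [ 0.96  1.13 -1.39  1.75  1.31  1.26  2.58] err 0.0096 7.6 maxstep 0.01 maxerr 0.0096
lid20 [ 1.03  1.08 -1.39  1.83  1.31  1.15  2.58] err 0.0086 6.9 maxstep 0.01 maxerr 0.0086
lid30 [ 1.12  1.02 -1.39  1.91  1.31  1.02  2.58] err 0.0077 6.2 maxstep 0.02 maxerr 0.0077
lid40 [ 1.2   0.98 -1.39  1.98  1.33  0.89  2.58] err 0.0068 5.5 maxstep 0.02 maxerr 0.0068
```

View pics/t10.png

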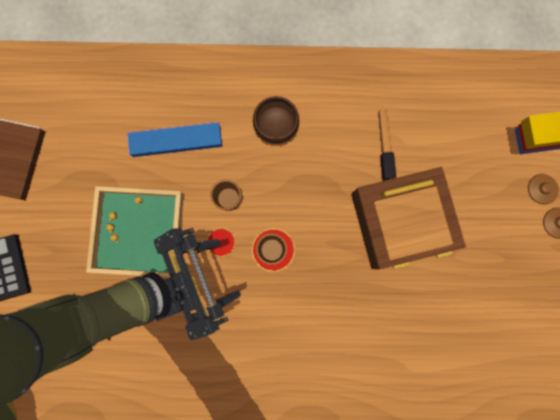

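```bash
python3 -c "
from h import *; from t7 import base,lid
plan([.47,.04,.25],ori(60,-70),step=30,ang=5)"
```

```text
at [0.4499 0.0725 0.1273] remaining tool mm [-113.9    6.3  -59.2] deg [ 2.1 15.4  2.3] rows 5
-23,1,-12,0.4,3.1,0.5,-22,1,-13,0.4,3.1,0.5,-21,1,-14,0.4,3.1,0.5,-21,1,-15,0.4,3.1,0.5,-20,2,-16,0.4,3.1,0.5
```

```bash
python3 -m creep '[-23,1,-12,0.4,3.1,0.5,-22,1,-13,0.4,3.1,0.5,-21,1,-14,0.4,3.1,0.5,-21,1,-15,0.4,3.1,0.5,-20,2,-16,0.4,3.1,0.5]'
python3 -c "
from h import *; from t7 import base,lid
stat();plan(lid(0)[0]+[0,0,.111],base(1),step=33,ang=5)"
```

```text
clock: 18.7
tool_pos: [0.4669, 0.0446, 0.2437]
eef_rot: [0.547, 0.799, -0.149, 0.204]
contact_force: [-0.1, -0.4, -1.1]
opening: 1.001
t 18.70 p [0.4669 0.0446 0.2437] q [-0.39  0.5  -0.27  2.06  0.79  0.94 -0.86] F [-0.1 -0.4 -1.1] op 1.001 pitch 60.8 az -70.6 y [ 0.934  0.358 -0.016]
at [0.4669 0.0446 0.2437] remaining tool mm [-285.2   15.2  165.8] deg [ 0.7 29.2  6.2] rows 11
-26,1,15,0.1,2.7,0.6,-27,2,14,0.1,2.7,0.6,-27,2,13,0.1,2.7,0.6,-28,2,11,0.1,2.7,0.6,-28,3,10,0.1,2.7,0.6
-29,3,9,0.1,2.7,0.6,-29,3,7,0.1,2.7,0.6,-29,3,6,0.1,2.7,0.6,-29,4,5,0.1,2.7,0.6,-30,4,3,0.1,2.7,0.6
-30,4,2,0.1,2.7,0.6
```

```bash
python3 -m creep '[-26,1,15,0.1,2.7,0.6,-27,2,14,0.1,2.7,0.6,-27,2,13,0.1,2.7,0.6,-28,2,11,0.1,2.7,0.6,-28,3,10,0.1,2.7,0.6]'
python3 -m creep '[-29,3,9,0.1,2.7,0.6,-29,3,7,0.1,2.7,0.6,-29,3,6,0.1,2.7,0.6,-29,4,5,0.1,2.7,0.6]'
python3 -c "
from h import *; from t7 import base,lid
stat();plan(lid(0)[0]+[0,0,.111],base(1),step=33,ang=5)
s=snapshot('wrist'); cv2.imwrite('pics/w11.png',s['color'][:,:,::-1])"
```

```text
clock: 19.12
tool_pos: [0.5327, -0.0943, 0.2468]
eef_rot: [0.58, 0.804, -0.071, 0.11]
contact_force: [0.2, 0.7, 0.4]
opening: 0.999
clock: 19.45
tool_pos: [0.5792, -0.2134, 0.2421]
eef_rot: [0.604, 0.797, -0.015, 0.03]
contact_force: [0.2, 0.4, -0.4]
opening: 0.998
t 19.45 p [ 0.5792 -0.2134  0.2421] q [ 0.5   0.64 -0.44  1.6   0.39  0.95  0.19] F [ 0.2  0.4 -0.4] op 0.998 pitch 86.1 az -63.9 y [0.963 0.271 0.012]
at [ 0.5792 -0.2134  0.2421] remaining tool mm [-47.9   7.1   7.3] deg [0.7 3.8 0.8] rows 2
-24,4,4,0.4,1.9,0.4,-24,4,3,0.4,1.9,0.4
```

View pics/w11.png

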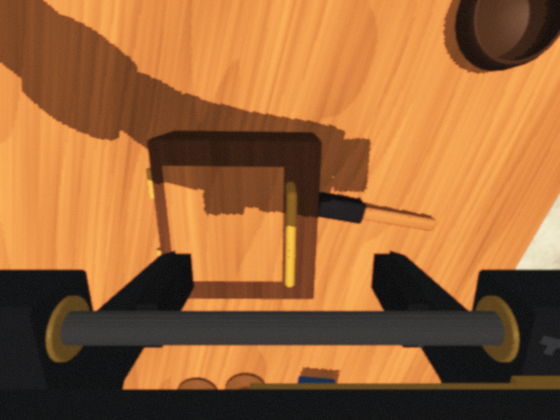

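The bar shows at (291,182) to (290,286), well aligned with the jaws. I'll move over it and re-measure.

```bash
python3 -m creep '[-24,4,4,0.4,1.9,0.4,-24,4,3,0.4,1.9,0.4,0,0,0,0,0,0]'
python3 -c "
from h import *; from t7 import *
s=snapshot('wrist'); I=s['color'][:,:,::-1].copy()
J=cv2.resize(I,None,fx=4,fy=4,interpolation=cv2.INTER_CUBIC)
b=lid(0)[0]; draw(s,J,np.array([b-.045*ey,b+.045*ey]),(255,255,0),4)
L=[C+a*.085*ex+c*.09*ey+[0,0,.092] for a,c in((1,1),(1,-1),(-1,-1),(-1,1))]; draw(s,J,np.array(L),(0,255,0),4)
x,y=proj(s,[b])[0].astype(int);y=min(y,300);print(x,y)
cv2.imwrite('pics/w12.png',cv2.resize(J[(y-110)*4:(y+70)*4,(x-110)*4:(x+80)*4],None,fx=.9,fy=.8))
stat()"
```

```text
clock: 19.75
tool_pos: [0.595, -0.2791, 0.2319]
eef_rot: [0.62, 0.785, -0.005, -0.003]
contact_force: [-0.6, -0.0, -0.4]
opening: 1.003
294 180
t 19.80 p [ 0.5942 -0.2766  0.232 ] q [ 0.59  0.74 -0.45  1.42  0.35  1.08  0.31] F [-0.6  0.  -1.3] op 1.001 pitch 89.3 az -162.8 y [ 0.972  0.234 -0.013]
```

View pics/w12.png

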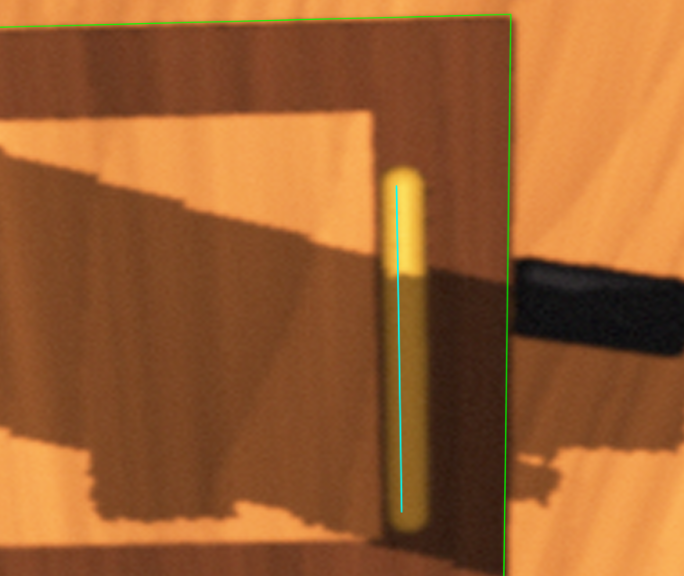

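```bash
python3 -c "
from h import *; from t7 import *
plan(lid(0)[0]+.001*ex-.019*ez,base(1),step=26,ang=5)"
```

```text
at [ 0.5942 -0.2766  0.232 ] remaining tool mm [ 17.1  11.7 123.8] deg [-0.7  0.  -1.3] rows 5
3,2,25,-0.1,0,-0.3,3,2,25,-0.1,0,-0.3,3,2,25,-0.1,0,-0.3,3,2,25,-0.1,0,-0.3,3,2,25,-0.1,0,-0.3
```

```bash
python3 -m creep '[5,4,20,-0.2,0,-0.4,5,3,25,-0.2,0,-0.4,4,2,25,-0.1,0,-0.3,3,2,10,-0.1,0,-0.2,0,0,0,0,0,0]'
python3 -c "
from h import *; from t7 import *
stat();plan(lid(0)[0]+.001*ex-.019*ez,base(1),step=15,ang=5)
s=snapshot('wrist'); cv2.imwrite('pics/w13.png',s['color'][:,:,::-1])"
```

```text
clock: 20.22
tool_pos: [0.5978, -0.2521, 0.1487]
eef_rot: [0.609, 0.794, -0.002, -0.001]
contact_force: [0.1, 0.2, -0.3]
opening: 0.997
t 20.22 p [ 0.5978 -0.2521  0.1487] q [ 0.55  0.82 -0.42  1.53  0.4   0.88  0.25] F [ 0.1  0.2 -0.3] op 0.997 pitch 89.8 az -159.0 y [ 0.966  0.259 -0.004]
at [ 0.5978 -0.2521  0.1487] remaining tool mm [-6.   1.  40.7] deg [-0.2  0.   0.2] rows 3
-2,0,14,-0.1,0,0.1,-2,0,14,-0.1,0,0.1,-2,0,14,-0.1,0,0.1
```

View pics/w13.png

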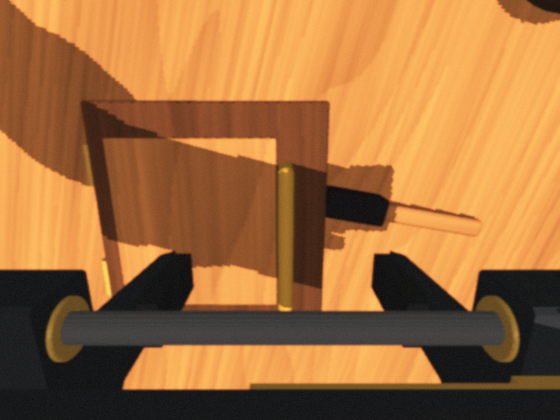

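```bash
python3 -m creep '[-2,0,14,-0.1,0,0.1,-2,0,14,-0.1,0,0.1,-2,0,12,0,0,0,0,0,0,0,0,0]'
python3 -c "
from h import *; from t7 import *
stat();plan(lid(0)[0]+.001*ex-.019*ez,base(1),step=15,ang=5)"
```

```text
clock: 20.6
tool_pos: [0.601, -0.2558, 0.1127]
eef_rot: [0.608, 0.794, 0.0, 0.003]
contact_force: [0.8, 0.4, -0.8]
opening: 1.0
t 20.60 p [ 0.601  -0.2558  0.1127] q [ 0.54  0.86 -0.41  1.56  0.43  0.81  0.23] F [ 0.8  0.4 -0.8] op 1.0 pitch 89.7 az -36.4 y [0.966 0.26  0.004]
at [ 0.601  -0.2558  0.1127] remaining tool mm [-1.5 -1.4  4.7] deg [0.2 0.3 0.2] rows 1
-2,-1,5,0.2,0.3,0.2
```

```bash
python3 -m creep '[-1,-1,5,0.2,0.3,0.2,0,0,0,0,0,0]'
python3 -m creep '[0,0,0,0,0,0,0,0,0,0,0,0,0,0,0,0,0,0,0,0,0,0,0,0,0,0,0,0,0,0]' 5 30
python3 -m creep '[0,0,0,0,0,0,0,0,0,0,0,0,0,0,0,0,0,0]'
python3 -c "
from h import *; from t7 import *
stat()"
```

```text
clock: 20.77
tool_pos: [0.6008, -0.2569, 0.1087]
eef_rot: [0.61, 0.793, 0.0, 0.0]
contact_force: [-0.8, -0.1, -0.3]
opening: 1.004
clock: 21.18
tool_pos: [0.6026, -0.2573, 0.1116]
eef_rot: [0.61, 0.792, 0.001, 0.002]
contact_force: [0.5, -0.2, 0.4]
opening: 0.643
clock: 21.43
tool_pos: [0.6028, -0.2573, 0.112]
eef_rot: [0.61, 0.792, 0.001, 0.003]
contact_force: [0.9, -0.4, 0.6]
opening: 0.417
t 21.43 p [ 0.6028 -0.2573  0.112 ] q [ 0.55  0.86 -0.41  1.55  0.43  0.81  0.23] F [ 0.9 -0.4  0.6] op 0.417 pitch 89.7 az -10.9 y [0.967 0.256 0.005]
```

```bash
python3 -m creep '[0,-1,2,0,0,0,0,0,1,0,0,0,0,0,0,0,0,0,0,0,0,0,0,0,0,0,0,0,0,0]'
python3 -m creep '[0,0,0,0,0,0,0,0,0,0,0,0,0,0,0,0,0,0]'
python3 -c "
from h import *; from t7 import *
stat()"
```

```text
clock: 21.85
tool_pos: [0.6015, -0.2576, 0.1085]
eef_rot: [0.61, 0.792, 0.001, 0.002]
contact_force: [-1.3, 0.6, -0.3]
opening: 0.063
clock: 22.1
tool_pos: [0.6015, -0.2575, 0.1084]
eef_rot: [0.61, 0.792, 0.001, 0.002]
contact_force: [0.2, -0.4, -0.3]
opening: 0.054
t 22.10 p [ 0.6015 -0.2575  0.1084] q [ 0.55  0.87 -0.4   1.55  0.43  0.8   0.23] F [ 0.2 -0.4 -0.3] op 0.054 pitch 89.7 az -10.0 y [0.967 0.256 0.005]
```

Opening 4.8 mm is thinner than the 10 mm bar, so the fingers may have missed it. Looking.

```bash
python3 -c "
from h import *; from t7 import *
s=snapshot('wrist'); cv2.imwrite('pics/w14.png',s['color'][:,:,::-1])
s=snapshot('scene'); cv2.imwrite('pics/s14.png',cv2.resize(s['color'][190:350,80:300,::-1],None,fx=3.4,fy=3.4,interpolation=cv2.INTER_CUBIC))"
```

```text
(no output)
```

View pics/w14.png

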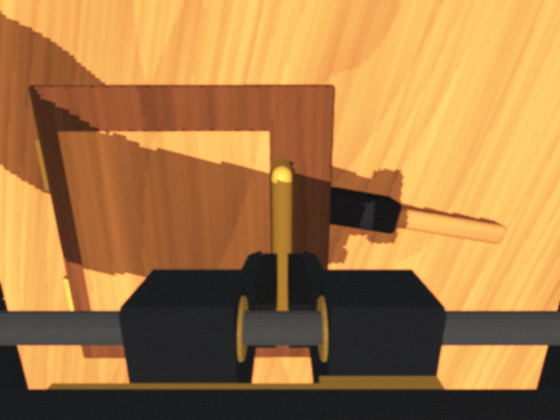

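View pics/s14.png

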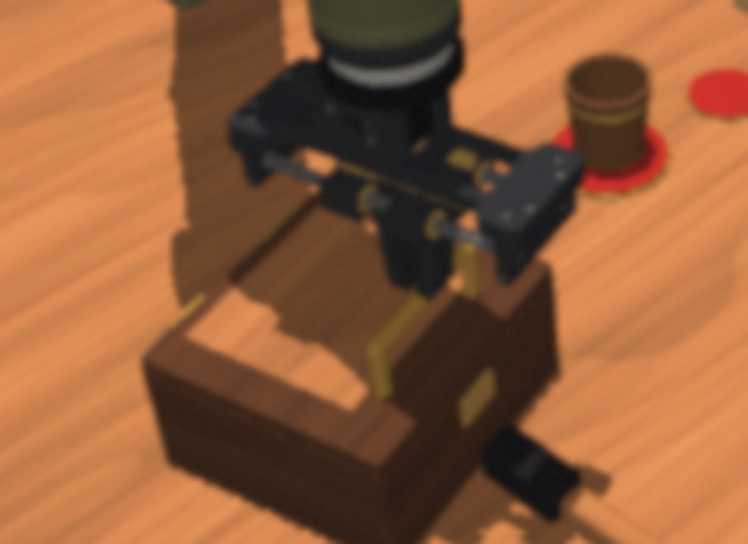

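```bash
python3 -m creep '[0,0,0,0,0,0,0,0,0,0,0,0,0,0,0,0,0,0]' 0 30
python3 -c "
from h import *
stat()
s=snapshot('wrist'); cv2.imwrite('pics/w15.png',cv2.resize(s['color'][150:350,180:400,::-1],None,fx=3,fy=3,interpolation=cv2.INTER_CUBIC))"
```

```text
clock: 22.45
tool_pos: [0.6016, -0.2576, 0.1085]
eef_rot: [0.61, 0.792, 0.001, 0.002]
contact_force: [-0.5, 0.3, 0.2]
opening: 0.007
t 22.45 p [ 0.6016 -0.2576  0.1085] q [ 0.55  0.87 -0.4   1.55  0.43  0.8   0.23] F [-0.5  0.3  0.2] op 0.007 pitch 89.7 az -10.0 y [0.967 0.256 0.005]
```

View pics/w15.png

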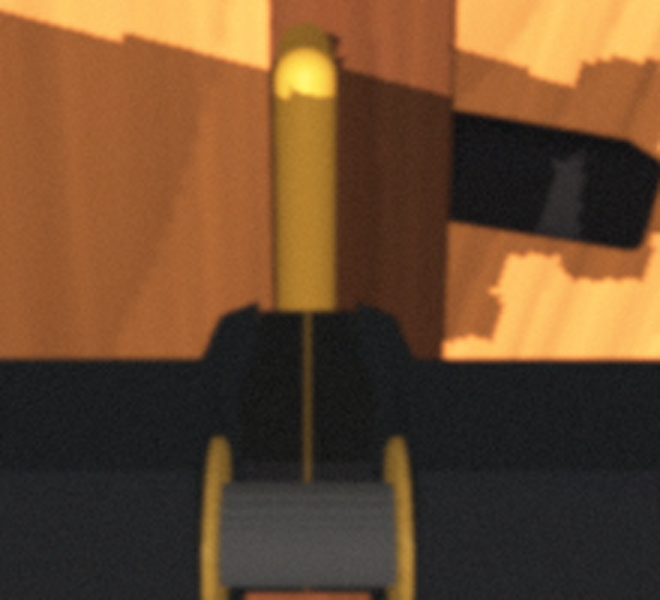

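```bash
python3 -c "
from h import *; from t7 import *
p,r=tcp()
s=snapshot('scene'); I=s['color'][:,:,::-1].copy(); k=8
J=cv2.resize(I,None,fx=k,fy=k,interpolation=cv2.INTER_CUBIC)
b=lid(0)[0]; draw(s,J,np.array([b-.045*ey,b+.045*ey]),(255,255,0),k)
draw(s,J,np.array([p,p+[0,0,.05]]),(0,255,0),k)
x,y=proj(s,[p])[0].astype(int)
cv2.imwrite('pics/s16.png',J[(y-45)*k:(y+30)*k,(x-45)*k:(x+45)*k])
w=snapshot('wrist'); print(proj(w,[p,p+[0,0,.019],b,b+.045*ey,b-.045*ey])); E=w['extrinsics']; print(-E[:3,:3].T@E[:3,3])"
```

```text
[[282.87215329 246.7647153 ]
 [283.12196696 260.32925086]
 [278.41276237 259.49047301]
 [278.10592082 174.60144345]
 [278.6780552  332.88487304]]
[ 0.58218048 -0.1890355   0.28539352]
```

View pics/s16.png

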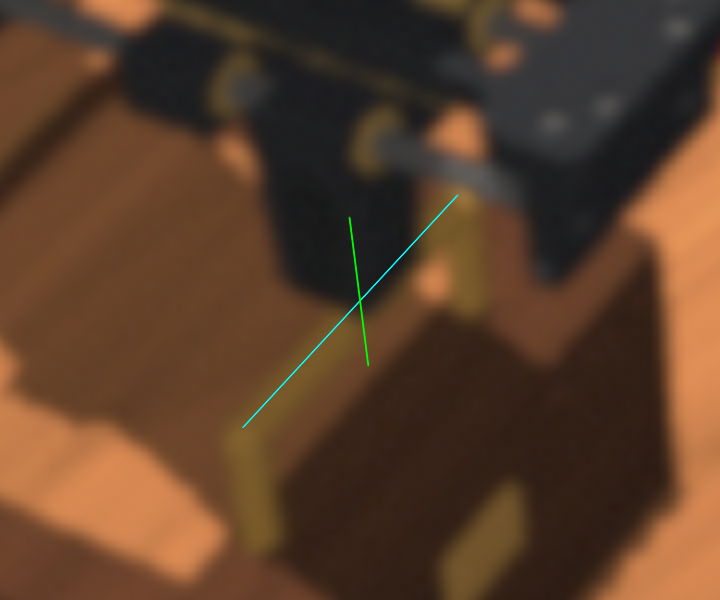

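```bash
python3 -m creep '[0,0,-3,0,0,0,0,0,0,0,0,0,0,0,0,0,0,0]' 50 30
python3 -c "
from h import *; from t7 import *
p,r=tcp(); stat()
s=snapshot('scene'); I=s['color'][:,:,::-1].copy(); k=8
J=cv2.resize(I,None,fx=k,fy=k,interpolation=cv2.INTER_CUBIC)
op=get_state()['opening']*.0881/2
for d,col in((0,(0,255,0)),(.02,(0,255,255))):
  for sg in(1,-1):
    q=[p+[0,0,d]+ex*(sg*op)+ey*.009*a for a in(1,-1)]+[p+[0,0,d]+ex*(sg*(op+.017))+ey*.009*a for a in(-1,1)]
    draw(s,J,np.array(q),col,k)
x,y=proj(s,[p])[0].astype(int)
cv2.imwrite('pics/s17.png',J[(y-45)*k:(y+30)*k,(x-45)*k:(x+45)*k])"
```

```text
clock: 22.85
tool_pos: [0.6016, -0.2575, 0.1117]
eef_rot: [0.61, 0.792, 0.001, 0.002]
contact_force: [-0.6, -0.3, 0.0]
opening: 0.208
t 22.85 p [ 0.6016 -0.2575  0.1117] q [ 0.55  0.86 -0.41  1.55  0.43  0.81  0.23] F [-0.6 -0.3  0. ] op 0.208 pitch 89.7 az -9.7 y [0.967 0.256 0.005]
```

View pics/s17.png

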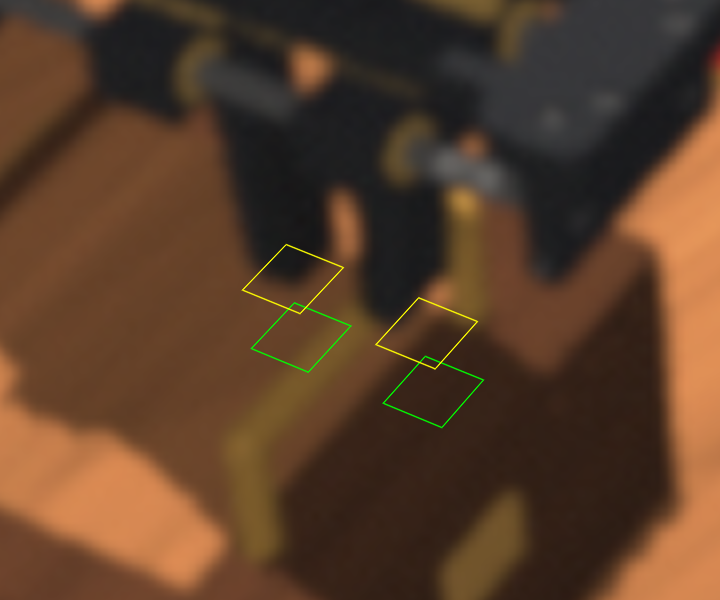

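The scene overlay shows the actual fingertips about 22–25 mm above the reported TCP. That explains the miss: they closed just over the bar. I'll open and go lower, watching the force.

```bash
python3 -m creep '[0,-1,0,0,0,0,0,0,0,0,0,0,0,0,0,0,0,0,0,-1,0,0,0,0]' 50 30
python3 -m creep '[0,0,4,0,0,0,0,0,6,0,0,0,0,0,6,0,0,0]'
python3 -c "
from h import *; from t7 import *
p,r=tcp(); stat()
s=snapshot('scene'); I=s['color'][:,:,::-1].copy(); k=8
J=cv2.resize(I,None,fx=k,fy=k,interpolation=cv2.INTER_CUBIC)
x,y=proj(s,[p])[0].astype(int)
cv2.imwrite('pics/s18.png',J[(y-45)*k:(y+30)*k,(x-45)*k:(x+45)*k])"
```

```text
clock: 23.23
tool_pos: [0.5998, -0.258, 0.1119]
eef_rot: [0.61, 0.792, 0.001, 0.003]
contact_force: [0.3, 0.9, -0.4]
opening: 0.548
clock: 23.48
tool_pos: [0.6005, -0.2585, 0.096]
eef_rot: [0.61, 0.792, 0.002, 0.004]
contact_force: [-0.9, -0.5, -0.3]
opening: 0.569
t 23.48 p [ 0.6005 -0.2585  0.096 ] q [ 0.54  0.88 -0.4   1.57  0.44  0.77  0.22] F [-0.9 -0.5 -0.3] op 0.569 pitch 89.5 az -12.9 y [0.967 0.256 0.007]
```

View pics/s18.png

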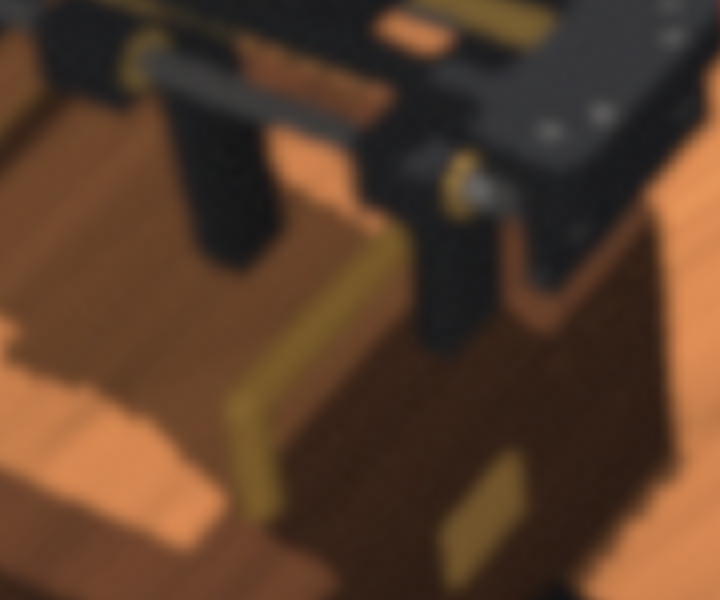

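```bash
python3 -m creep '[0,0,4,0,0,0,0,0,4,0,0,0,0,0,1,0,0,0]'
python3 -m creep '[0,0,0,0,0,0,0,0,0,0,0,0,0,0,0,0,0,0,0,0,0,0,0,0,0,0,0,0,0,0]' 0 30
python3 -m creep '[0,0,0,0,0,0,0,0,0,0,0,0]'
python3 -c "
from h import *; stat()"
```

```text
clock: 23.78
tool_pos: [0.599, -0.258, 0.0834]
eef_rot: [0.61, 0.792, 0.001, 0.002]
contact_force: [-0.8, 0.3, -0.3]
opening: 0.563
clock: 24.2
tool_pos: [0.599, -0.2578, 0.083]
eef_rot: [0.61, 0.792, 0.001, 0.001]
contact_force: [0.4, -0.6, 0.2]
opening: 0.211
clock: 24.37
tool_pos: [0.6014, -0.2573, 0.0837]
eef_rot: [0.61, 0.793, 0.003, 0.003]
contact_force: [1.1, 0.2, -2.2]
opening: 0.096
t 24.37 p [ 0.6014 -0.2573  0.0837] q [ 0.54  0.9  -0.39  1.57  0.45  0.75  0.21] F [ 1.1  0.2 -2.2] op 0.096 pitch 89.5 az 1.9 y [0.967 0.256 0.008]
```

```bash
python3 -m creep '[0,0,0,0,0,0,0,0,0,0,0,0]'
python3 -c "
from h import *; stat(); p,r=tcp(); np.savez('grasp.npz',p=p,q=r.as_quat())"
cat > t8.py <<'E'
from h import *; from t7 import *
import sys
d=np.load('grasp.npz'); r0=R.from_quat(d['q']); off=r0.inv().apply(d['p']-lid(0)[0]); fr=.6
p,r=tcp(); bar=p-r.apply(off); v=bar-H
th=np.arctan2(v[2],v@ex)-np.arctan2(.047,.14)
print("off",off.round(4),"bar",bar.round(4),"angle est %.1f"%np.degrees(th),"radius %.4f (0.1477)"%np.hypot(v[2],v@ex)); stat()
a,b=float(sys.argv[1]),int(sys.argv[2])
if len(sys.argv)>3: fr=float(sys.argv[3])
rows=[]; th0=np.degrees(th)
for i in range(1,b+1):
    t=np.radians(th0+(a-th0)*i/b); R1=R.from_rotvec(-ey*t*fr)*r0; P1=lid(t)[0]+R1.apply(off)
    rows+= [*(r.inv().apply(P1-p)*1000).round(1),*np.degrees((r.inv()*R1).as_rotvec()).round(1)]; p,r=P1,R1
print(",".join("%g"%x for x in rows))
E
python3 t8.py 5 4
```

```text
clock: 24.53
tool_pos: [0.6015, -0.2572, 0.0836]
eef_rot: [0.61, 0.793, 0.003, 0.003]
contact_force: [1.5, -0.1, -2.0]
opening: 0.1
t 24.53 p [ 0.6015 -0.2572  0.0836] q [ 0.54  0.9  -0.39  1.57  0.45  0.75  0.21] F [ 1.5 -0.1 -2. ] op 0.1 pitch 89.5 az 1.8 y [0.966 0.257 0.008]
off [0.0001 0.002  0.0434] bar [ 0.5992 -0.2579  0.127 ] angle est 0.0 radius 0.1477 (0.1477)
t 24.53 p [ 0.6015 -0.2572  0.0836] q [ 0.54  0.9  -0.39  1.57  0.45  0.75  0.21] F [ 1.5 -0.1 -2. ] op 0.1 pitch 89.5 az 1.8 y [0.966 0.257 0.008]
-0,-0.5,-3.1,-0.7,-0,0,-0,-0.5,-3.1,-0.7,-0,0,-0,-0.5,-3.1,-0.7,-0,0,-0,-0.5,-3.1,-0.7,-0,0
```

```bash
python3 -m creep '[0,-0.5,-3,-0.7,0,0,0,-0.5,-3,-0.7,0,0,0,-0.5,-3,-0.7,0,0,0,-0.5,-3,-0.7,0,0]'
python3 t8.py 15 5
```

```text
clock: 24.87
tool_pos: [0.5993, -0.2578, 0.0954]
eef_rot: [0.609, 0.792, 0.024, 0.019]
contact_force: [2.6, -0.6, -3.6]
opening: 0.097
off [0.0001 0.002  0.0434] bar [ 0.5948 -0.2591  0.1386] angle est 4.8 radius 0.1477 (0.1477)
t 24.87 p [ 0.5993 -0.2578  0.0954] q [ 0.57  0.87 -0.41  1.62  0.45  0.69  0.22] F [ 2.6 -0.6 -3.6] op 0.097 pitch 86.5 az 13.2 y [0.965 0.257 0.061]
-0,-1,-5,-1.1,-0,0,-0,-1,-4.9,-1.2,-0,0,-0,-1.1,-4.9,-1.2,-0,0,-0,-1.2,-4.9,-1.2,-0,0,-0,-1.2,-4.8,-1.2,-0,0
```

```bash
python3 -m creep '[0,-1,-5,-1.1,0,0,0,-1,-5,-1.2,0,0,0,-1.1,-5,-1.2,0,0,0,-1.2,-5,-1.2,0,0,0,-1.2,-5,-1.2,0,0]'
python3 t8.py 27 5
python3 -c "
from h import *
s=snapshot('scene'); cv2.imwrite('pics/s19.png',cv2.resize(s['color'][190:350,80:300,::-1],None,fx=3.4,fy=3.4,interpolation=cv2.INTER_CUBIC))"
```

```text
clock: 25.28
tool_pos: [0.5901, -0.2603, 0.122]
eef_rot: [0.608, 0.79, 0.068, 0.054]
contact_force: [0.9, 0.4, -4.2]
opening: 0.1
off [0.0001 0.002  0.0434] bar [ 0.5809 -0.2627  0.1644] angle est 16.3 radius 0.1476 (0.1477)
t 25.28 p [ 0.5901 -0.2603  0.122 ] q [ 0.66  0.8  -0.46  1.73  0.44  0.56  0.25] F [ 0.9  0.4 -4.2] op 0.1 pitch 80.1 az 14.2 y [0.952 0.253 0.173]
-0,-1.2,-5,-1.6,0,-0,-0,-1.5,-5,-1.3,-0,0,-0,-1.6,-5,-1.3,-0,0,-0,-1.6,-4.9,-1.3,-0,0,-0,-1.7,-4.9,-1.3,-0,0
```

View pics/s19.png

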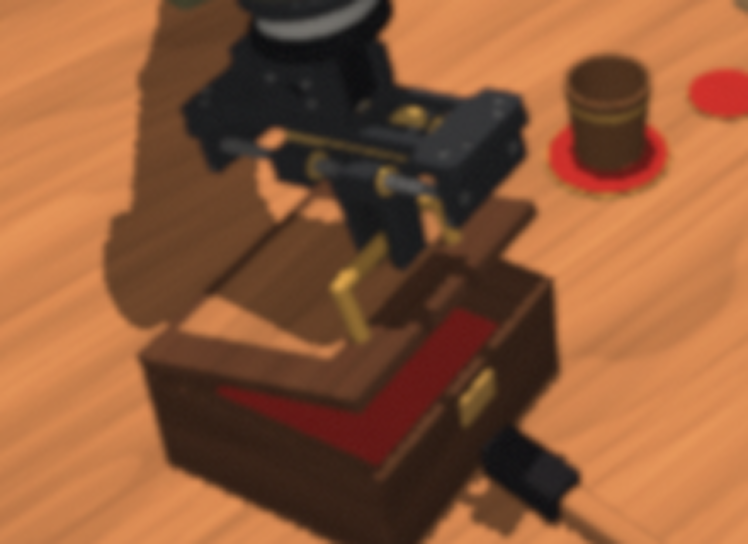

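The lid is lifting with the bar between the fingers, and the cup stands on the pad at crop (610,115). Continuing.

```bash
python3 -m creep '[0,-1.2,-5,-1.4,0,0,0,-1.5,-5,-1.3,0,0,0,-1.6,-5,-1.3,0,0,0,-1.6,-5,-1.3,0,0,0,-1.7,-5,-1.3,0,0]'
python3 t8.py 38 5
```

```text
clock: 25.75
tool_pos: [0.5751, -0.2643, 0.1472]
eef_rot: [0.604, 0.784, 0.115, 0.091]
contact_force: [1.8, -0.3, -4.2]
opening: 0.103
off [0.0001 0.002  0.0434] bar [ 0.561  -0.2681  0.1881] angle est 28.5 radius 0.1476 (0.1477)
t 25.75 p [ 0.5751 -0.2643  0.1472] q [ 0.77  0.75 -0.53  1.84  0.43  0.42  0.3 ] F [ 1.8 -0.3 -4.2] op 0.103 pitch 73.1 az 14.2 y [0.925 0.244 0.29 ]
0.1,-1.1,-4.3,-1.9,0.1,-0.1,-0,-1.7,-4.2,-1.1,-0,0,-0,-1.7,-4.2,-1.1,-0,0,-0,-1.8,-4.2,-1.1,-0,0,-0,-1.8,-4.1,-1.1,-0,0
```

```bash
python3 -m creep '[0,-1.2,-4.3,-1.2,0,0,0,-1.7,-4.2,-1,0,0,0,-1.7,-4.2,-1,0,0,0,-1.8,-4.2,-1,0,0,0,-1,-2,-0.5,0,0]'
python3 t8.py 40 2
python3 -c "
from h import *
s=snapshot('scene'); cv2.imwrite('pics/s20.png',cv2.resize(s['color'][190:350,80:300,::-1],None,fx=3.4,fy=3.4,interpolation=cv2.INTER_CUBIC))"
```

```text
clock: 26.17
tool_pos: [0.5591, -0.2686, 0.1643]
eef_rot: [0.6, 0.777, 0.149, 0.117]
contact_force: [1.9, 0.3, -2.4]
opening: 0.094
off [0.0001 0.002  0.0434] bar [ 0.5416 -0.2732  0.2039] angle est 38.4 radius 0.1477 (0.1477)
t 26.17 p [ 0.5591 -0.2686  0.1643] q [ 0.88  0.72 -0.59  1.92  0.42  0.32  0.34] F [ 1.9  0.3 -2.4] op 0.094 pitch 68.2 az 14.2 y [0.898 0.236 0.372]
0.2,0.5,-1.7,-2.2,0.1,-0.1,-0,-0.8,-1.7,-0.5,-0,0
```

View pics/s20.png

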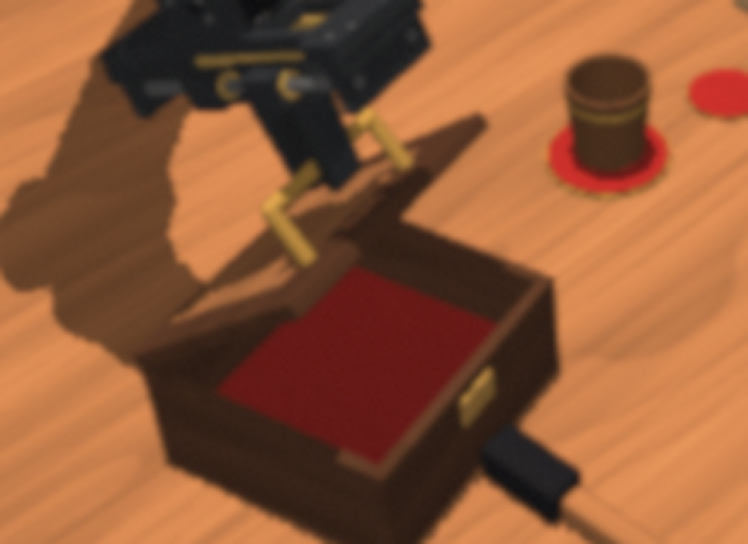

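```bash
python3 -m creep '[0,-1,-2.6,-0.3,0,0,0,0,0,0,0,0,0,0,0,0,0,0]'
python3 t8.py 40 1
cat > t9.py <<'E'
from h import *; from t7 import *
s=snapshot('scene'); I=s["color"][:,:,::-1].copy(); k=4
J=cv2.resize(I,None,fx=k,fy=k,interpolation=cv2.INTER_CUBIC)
for dg,col in((36,(0,0,255)),(40,(0,255,0)),(44,(255,0,0))):
    r=R.from_rotvec(-ey*np.radians(dg)); P=np.array([H+r.apply(a*ex+b*ey+.012*ez) for a,b in((0,-.09),(.17,-.09),(.17,.09),(0,.09))]); draw(s,J,P,col,k)
    draw(s,J,np.array([H+r.apply(.14*ex+.047*ez+b*ey) for b in(-.045,.045)]),col,k)
cv2.imwrite('pics/s21.png',J[190*k:320*k,90*k:260*k]); cv2.imwrite('pics/s21full.png',I)
t=snapshot('top'); cv2.imwrite('pics/t21.png',t['color'][:,:,::-1])
E
python3 t9.py
```

```text
clock: 26.47
tool_pos: [0.5562, -0.2694, 0.1664]
eef_rot: [0.6, 0.777, 0.151, 0.118]
contact_force: [1.9, -0.5, -4.2]
opening: 0.098
off [0.0001 0.002  0.0434] bar [ 0.5386 -0.274   0.2059] angle est 39.9 radius 0.1478 (0.1477)
t 26.47 p [ 0.5562 -0.2694  0.1664] q [ 0.89  0.71 -0.6   1.93  0.42  0.31  0.34] F [ 1.9 -0.5 -4.2] op 0.098 pitch 67.9 az 14.2 y [0.896 0.235 0.376]
0.1,1.6,-0.3,-2.4,0.1,-0.1
```

View pics/s21.png

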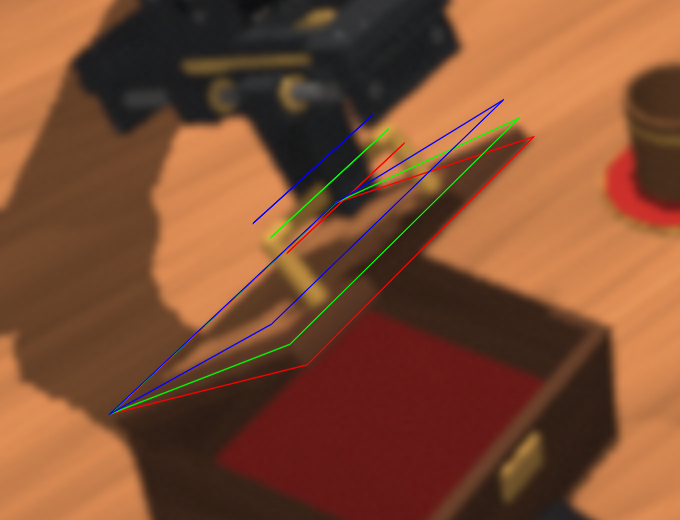

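View pics/t21.png

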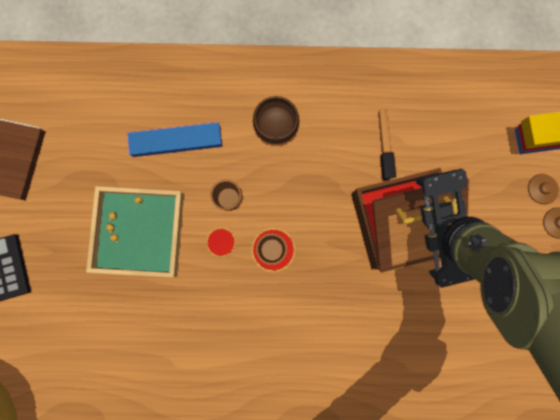

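View pics/s21full.png

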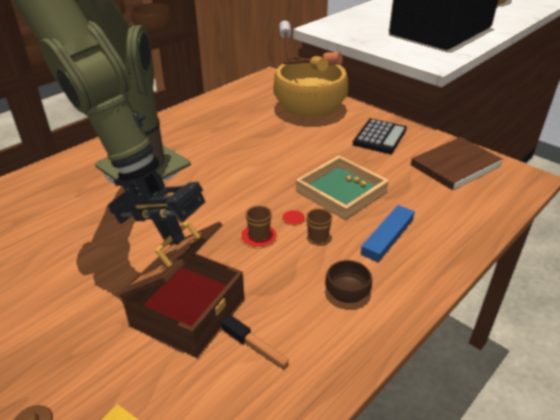

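Kinematics puts the lid at 39.9°, the overlay at about 38–40°. The bar is in the grip, the cup is on the pad at (272,249) and all four bells are in the tray. One steadiness check, then I hand in.

```bash
python3 -m creep '[0,0,0,0,0,0,0,0,0,0,0,0]'; python3 t8.py 40 1 | head -2; python3 -c "
from plant import *
print(finish_job())"; python3 t8.py 40 1 | head -2
```

```text
clock: 26.73
tool_pos: [0.5566, -0.2693, 0.1662]
eef_rot: [0.6, 0.777, 0.151, 0.118]
contact_force: [1.6, -0.3, -3.1]
opening: 0.097
off [0.0001 0.002  0.0434] bar [ 0.539  -0.2739  0.2057] angle est 39.7 radius 0.1478 (0.1477)
t 26.73 p [ 0.5566 -0.2693  0.1662] q [ 0.89  0.71 -0.6   1.93  0.42  0.31  0.34] F [ 1.6 -0.3 -3.1] op 0.097 pitch 67.9 az 14.2 y [0.896 0.236 0.376]
the job is handed in; nothing more can be done
None
the job is handed in; nothing more can be done
```

The job is done and was handed in at 26.7 s. I took the right-hand cup, tipped it to about 136° over the tray, stood it empty on the 90 mm red pad and let go. I then lifted the lid and am still holding it by its bar.

Last checks before handing in:
- **Bells and cup:** all four bells show in the tray. The empty cup is upright and centred on the pad to within a few millimetres.
- **Lid:** the arm pose puts it at 39.7–39.9°; the overlay on the scene picture reads slightly lower, about 38–40°. Grip is on the bar at about 8.5 mm opening (the bar is 10 mm), at 30 N, with about 3–4 N carried.
- **Bystanders:** the bowl, carton and mallet look unmoved, as does the look-alike cup.

What went wrong or disagreed:
- **Stuck joint:** the first approach ran into the elbow joint's limit, so I re-routed and took the cup from the left instead.
- **Missed bar:** the first close on the lid bar missed. The fingertips sit about 22–25 mm short of the reported tool position, so I went lower and gripped again.

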